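# Refill the drying dock's puck tube to the line

## Task

Refill the drying dock: take the blue cap off the clear tube, stack every white puck lying on the ledge flat inside the tube, then lay on top the one orange spacer whose thickness brings the top of the stack level with the red line, leaving the other two spacers on the ledge. Put the cap back on so it sits fully down, and then press the green start button fully in. Leave the tumbler, ear-dome holder and mirror where they are.

Things in the scene. Friction and masses are not known exactly. Their poses are not given: they have to be found in the camera images.
- dock: white oval drying dock, fixed, base 190 long x 100 wide x 12 mm thick, with a clear upright tube. Origin on the tube's vertical axis at ledge level (underside), z up; the base runs from the tube towards the dock's -x, where the green start button is
- tube_floor (a point): centre of the tube's inner floor, 12 mm above the ledge. Tube: inside diameter 52, wall 5, rim 66 mm above this floor; two slots 34 mm wide from floor to rim face the dock's +y and -y, so two fingers closing along the dock's y can go down in them with a part
- line (a point): point on the tube axis at the height of the red line round the tube: 60 mm above the tube floor, 6 mm below the rim
- rim (a point): centre of the tube's mouth, at rim height (66 mm above the tube floor)
- start (a joint): green start button on the dock, 28 mm across, 95 mm from the tube axis along the dock's -x; sprung, pressed straight down; value 0 up to 0.006 m fully down (about 5 N)
- start_top (a point): centre of the start button's top face
- cap: blue cap of the tube, 50 g: plate 66 mm across and 5 mm thick, under it a plug 46 mm across and 4 mm deep that goes into the tube mouth, on it an upright round knob 24 mm across and 24 mm high. Origin: centre of the plug's underside; z up; the knob runs from 9 to 33 mm above it. It starts on the tube, plate resting on the rim (origin 4 mm below the rim)
- puck0: white drying puck with a yellow disc on its face: a solid disc 48 mm across, 10 mm thick, 25 g, lying on the ledge. Origin: centre of the disc (5 mm above the ledge), z along its axis. May be absent: between 3 and 5 pucks are on hand
- puck1: white drying puck with a yellow disc on its face: a solid disc 48 mm across, 10 mm thick, 25 g, lying on the ledge. Origin: centre of the disc (5 mm above the ledge), z along its axis. May be absent: between 3 and 5 pucks are on hand
- puck2: white drying puck with a yellow disc on its face: a solid disc 48 mm across, 10 mm thick, 25 g, lying on the ledge. Origin: centre of the disc (5 mm above the ledge), z along its axis. May be absent: between 3 and 5 pucks are on hand
- puck3: white drying puck with a yellow disc on its face: a solid disc 48 mm across, 10 mm thick, 25 g, lying on the ledge. Origin: centre of the disc (5 mm above the ledge), z along its axis. May be absent: between 3 and 5 pucks are on hand
- puck4: white drying puck with a yellow disc on its face: a solid disc 48 mm across, 10 mm thick, 25 g, lying on the ledge. Origin: centre of the disc (5 mm above the ledge), z along its axis. May be absent: between 3 and 5 pucks are on hand
- spacer_thin: orange spacer with a black spot on its face: a solid disc 48 mm across and 10 mm thick, lying on the ledge (the three spacers are alike but for their thickness: 10, 20, 30 mm). Origin: centre of the disc, 5 mm from either face, z along its axis
- spacer_mid: orange spacer with a black spot on its face: a solid disc 48 mm across and 20 mm thick, lying on the ledge (the three spacers are alike but for their thickness: 10, 20, 30 mm). Origin: centre of the disc, 10 mm from either face, z along its axis
- spacer_thick: orange spacer with a black spot on its face: a solid disc 48 mm across and 30 mm thick, lying on the ledge (the three spacers are alike but for their thickness: 10, 20, 30 mm). Origin: centre of the disc, 15 mm from either face, z along its axis
- tumbler: bystander: upturned glass tumbler, 80 mm across at the ledge, 105 mm high; origin centre of underside
- ear_holder: bystander: low blue round silicone ear-dome holder, 64 mm across, 30 mm high, with four pale domes on it; origin centre of underside
- mirror: bystander: small round aluminium mirror on a pivot stand, base 100 mm across, 175 mm high; origin centre of underside
- organizer: bystander, fixed: soft grey three-tier organizer, 200 (x) x 240 (y) x 205 mm high; origin centre of underside
Not all that is in view belongs to the job. Leave any pink or turquoise look-alike of the spacer_thick alone.

How it is judged (in metres and radians):
On the way, in this order (a step that is already met when the one before it is completed fails the run):
1. with the cap off, all pucks lie in the tube and one spacer on top brings the stack level with the red line (horizontal distance between each of puck0, puck1, puck2, puck3, puck4 and tube_floor below 0.006 m and z of puck0 in the frame of tube_floor between -0.003 and 0.05 m and angle between the z axis of each of puck0, puck1, puck2, puck3, puck4 and the z axis of dock, either way round below 0.12 rad and z of puck1 in the frame of tube_floor between -0.003 and 0.05 m and z of puck2 in the frame of tube_floor between -0.003 and 0.05 m and z of puck3 in the frame of tube_floor between -0.003 and 0.05 m and z of puck4 in the frame of tube_floor between -0.003 and 0.05 m and ((z of spacer_thin in the frame of line between -0.008 and -0.002 m and horizontal distance between spacer_thin and line below 0.006 m and angle between the z axis of spacer_thin and the z axis of dock, either way round below 0.12 rad and horizontal distance between each of spacer_mid, spacer_thick and line above 0.05 m) or (z of spacer_mid in the frame of line between -0.013 and -0.007 m and horizontal distance between spacer_mid and line below 0.006 m and angle between the z axis of spacer_mid and the z axis of dock, either way round below 0.12 rad and horizontal distance between each of spacer_thin, spacer_thick and line above 0.05 m) or (z of spacer_thick in the frame of line between -0.018 and -0.012 m and horizontal distance between spacer_thick and line below 0.006 m and angle between the z axis of spacer_thick and the z axis of dock, either way round below 0.12 rad and horizontal distance between each of spacer_thin, spacer_mid and line above 0.05 m)) and horizontal distance between cap and rim above 0.02 m), for 0.2 s.
2. the cap sits fully down on the tube, over the finished stack (horizontal distance between each of puck0, puck1, puck2, puck3, puck4 and tube_floor below 0.006 m and z of puck0 in the frame of tube_floor between -0.003 and 0.05 m and angle between the z axis of each of puck0, puck1, puck2, puck3, puck4 and the z axis of dock, either way round below 0.12 rad and z of puck1 in the frame of tube_floor between -0.003 and 0.05 m and z of puck2 in the frame of tube_floor between -0.003 and 0.05 m and z of puck3 in the frame of tube_floor between -0.003 and 0.05 m and z of puck4 in the frame of tube_floor between -0.003 and 0.05 m and ((z of spacer_thin in the frame of line between -0.008 and -0.002 m and horizontal distance between spacer_thin and line below 0.006 m and angle between the z axis of spacer_thin and the z axis of dock, either way round below 0.12 rad and horizontal distance between each of spacer_mid, spacer_thick and line above 0.05 m) or (z of spacer_mid in the frame of line between -0.013 and -0.007 m and horizontal distance between spacer_mid and line below 0.006 m and angle between the z axis of spacer_mid and the z axis of dock, either way round below 0.12 rad and horizontal distance between each of spacer_thin, spacer_thick and line above 0.05 m) or (z of spacer_thick in the frame of line between -0.018 and -0.012 m and horizontal distance between spacer_thick and line below 0.006 m and angle between the z axis of spacer_thick and the z axis of dock, either way round below 0.12 rad and horizontal distance between each of spacer_thin, spacer_mid and line above 0.05 m)) and horizontal distance between cap and rim below 0.006 m and z of cap in the frame of rim below -0.002 m and angle between cap's own z axis and vertical below 0.05 rad), for 0.2 s.
3. the start button is pressed fully in (value of joint start above 0.0045 m), for 0.05 s.
At the end, for the whole second after the job is handed in: all pucks present and exactly one spacer lie flat in the tube, within 6 mm of its axis, the spacer's top within 3 mm of the red line; the other spacers on the ledge, over 50 mm from the axis; the cap level and down on the rim (2 mm; 6 mm off centre); the button back up (all of step 2 and value of joint start below 0.002 m and linear speed of cap below 0.02 m/s and height (world z) of spacer_thin between -0.005 and 0.08 m and height (world z) of spacer_mid between -0.005 and 0.08 m and height (world z) of spacer_thick between -0.005 and 0.08 m); the robot touches nothing.
It fails at once if the tumbler is knocked or shifted more than 30 mm (distance of tumbler from where it was at the start of the episode above 0.03 m).
It fails at once if the ear_holder is knocked or shifted more than 30 mm (distance of ear_holder from where it was at the start of the episode above 0.03 m).
It fails at once if the mirror is knocked or shifted more than 30 mm (distance of mirror from where it was at the start of the episode above 0.03 m).
Of puck0, puck1, puck2, puck3, puck4 only 3 to 5 are there at a start; the rules pass over those that are not, and their reading is None.
At some moment in a run one of puck0, puck1, puck2, puck3, puck4, spacer_thin, spacer_mid, spacer_thick may be knocked a few centimetres aside while the robot is not near it.
Once in a run the grip may slacken for a moment while it holds something.
It also fails if it takes over 210 s, if anything falls off the work surface, if the arm or the gripper's body presses on something with over 40 N, if the wrist force passes 120 N, or if a joint passes its speed limit or range.

## Robot

A 7-joint arm with a two-finger parallel gripper is mounted at the origin on the work surface. World frame = base frame: x ahead of the robot, y to its left, z up, the work surface at z = 0. Lengths are in mm, angles in rad, forces in N, time in s.
With the tool pointing down it reaches from about 400 to 875 mm from the base axis. Payload 4.4 kg.
Tool frame: the origin (TCP) lies at the very end of the fingers, on their centre line; the grasp point (between the pads) lies 19 mm behind it; z points along the fingers, x is the direction in which the jaws open and shut, and the axes are right-handed (so a half turn about z gives the same grasp; the last joint's range is limited). The gripper opens to 85 mm and grips with 20 to 120 N. Pads are 22 mm wide; open, the fingers measure 114 mm over their backs; the gripper's body (76 mm by 85 mm) begins 54 mm behind the grasp point. The pads swing forward as they close: fully open they stand 13 mm farther back than shut.
Start: joints at [-1.17, 0.628, 0.038, 1.517, -0.027, 0.996, -0.02], TCP at [292.5, 580.484, 231.313] pointing down, gripper open.
Joint ranges: [-3.06, 3.06], [-0.37, 2.12], [-1.25, 1.32], [0.18, 2.47], [-1.1, 4.24], [0.23, 1.98], [-2.94, 2.94]. Speed limits (rad/s): [2.57, 2.57, 3.14, 3.14, 3.14, 3.14, 3.14].

## Interface

Orientations are given as [roll, pitch, yaw] about the fixed x, y, z axes, in that order (R = Rz(yaw) Ry(pitch) Rx(roll)).
In Python, from cell import telemetry, get_image, get_calibration, ctrl gives the robot as it stands. The module is installed in compiled form; this text tells all that it offers.
- The arm moves only by the tool arm_command, never from a script. Its arguments are lists of equal length, an entry for each row: "rot": the turn, a rotation vector about the world's x, y, z in degrees, a list of three; "slide": the shift along the world's x, y, z in mm, a list of three; "gripper": the finger opening in mm, from 0 to 85.4. A call has 1 to 5 rows; each row shifts and turns the pose as measured when the row begins; what a row does not reach is not made up. A row lasts 1/12 s, in which the tool goes at most 41.7 mm and 7.16 degrees, less where a joint would pass 70% of its speed; a pose out of reach is approached as far as the arm can. A call with a gripper value outside its range is refused whole. The fingers move at their own pace and stop on an object; the grip force is fixed at half the most. Time passes only in rows, so rows that do not move let the fingers close. It gives the time, the measured TCP pose, the force and the opening at its end, in the units of the state.
- telemetry.read_state(): the state, without advancing time (a new reading comes with each control period).
- get_image(name): name is "scene" or "side" or "wrist"; returns (picture, depth): 384x512x3 uint8, red, green, blue; 384x512 float32, mm along the optical axis (not along the pixel's ray), 0 where there is no reading.
- get_calibration(name): a dict with "fx", "fy", "cx", "cy" (pixels), "xyz" and "attitude" of the camera in the world. Camera axes: x right, y up, looking along -z (the intrinsics and any distortion apply to the point x, -y, -z); pixel columns grow to the right and rows downward; lengths in mm; the calibration is good to about 2 mm. The wrist camera is an equidistant fisheye: a pixel r from the principal point sees the ray r / f radians off the axis. A picture is of the moment at which its call begins: read the wrist's pose just before it. get_calibration takes no time and is no camera call; for the wrist camera it gives the pose at the moment of the call.
- ctrl.finish_job(): hands the job in, once; it reports no verdict.
The state is a dict: "clock": time; "qpos": joint angles; "qd": joint speeds; "tau": joint torques, N m; "eef_pos": TCP position; "tool_rot": TCP orientation; "force": force on the tool from outside, world axes, zero at the start; "torque": the same for the moment, N m; "width": finger opening in mm.
Only numpy, scipy, OpenCV 4.12 (cv2) and the standard library are available. Lean on these libraries where they do the work, as an engineer would, in place of code of your own. Each camera call takes 0.05 s, during which the arm holds its last target.

## Working session

There is one attempt and no reset: what is moved stays moved. The work goes in short steps, Python scripts to look and compute and a tool call to move; the robot and the scene stay as the last step left them, time stands still between calls to the robot, and variables do not carry over. Pictures are saved under pics/ and viewed, and the job is handed in when it is done.

Besides the shell and the picture viewer there is one more tool, called as a command line: name --argument value ..., lists and objects as JSON in quotes. arm_command: Moves the arm, as the interface text tells. Its arguments: {"type":"object","properties":{"rot":{"type":"array"},"slide":{"type":"array"},"gripper":{"type":"array"}},"required":["rot","slide","gripper"]}

```bash
mkdir -p pics; ls; python3 - <<'E'
from cell import telemetry,get_image,get_calibration
import cv2,numpy as np
print(telemetry.read_state())
for n in ["scene","side","wrist"]:
    print(n,get_calibration(n))
    p,d=get_image(n)
    cv2.imwrite(f"pics/{n}0.png",p[:,:,::-1]); np.savez(f"{n}0.npz",p=p,d=d)
    print((d>0).mean())
E
```

```text
pics
{'clock': 0.0, 'qpos': array([-1.16978886,  0.6293318 ,  0.03842351,  1.51834647, -0.02696834,
        0.99629741, -0.01999664]), 'qd': array([ 0.00017239,  0.00105252, -0.00190649,  0.00203891, -0.00081336,
        0.00036372,  0.00086962]), 'tau': array([ 1.17821455e-03, -5.63393748e+01,  1.22699350e+00, -1.93441826e+01,
        1.11308077e-02,  1.05155009e-02,  2.67226147e-05]), 'eef_pos': array([292.22142432, 579.92408249, 230.40492425]), 'tool_rot': array([3.14155351e+00, 1.86509453e-03, 1.10402483e+00]), 'force': array([ 0.20381694,  0.76368817, -0.1587839 ]), 'torque': array([0.01185487, 0.00436548, 0.06286092]), 'width': 85.37291252351446}
scene {'fx': 370.78951920782475, 'fy': 370.78951920782475, 'cx': 259.09468541236214, 'cy': 190.21954637738466, 'xyz': array([1586.93632664,  222.1632113 ,  955.14641805]), 'attitude': array([0.86732104, 0.02278656, 1.82234903])}
0.9959767659505209
side {'fx': 358.5147358490688, 'fy': 358.5147358490688, 'cx': 254.53674760224703, 'cy': 195.18091084021296, 'xyz': array([337.62054585, 779.40311967, 785.40996702]), 'attitude': array([ 0.87511277, -0.00852925, -2.87049325])}
0.9960428873697916
wrist {'fx': 297.3186396354542, 'fy': 297.3186396354542, 'cx': 258.0485234511076, 'cy': 194.90722330967205, 'xyz': array([229.84865797, 611.18222156, 373.64979612]), 'attitude': array([-0.28128898,  0.00198237,  1.10363582])}
0.991607666015625
```

View pics/scene0.png

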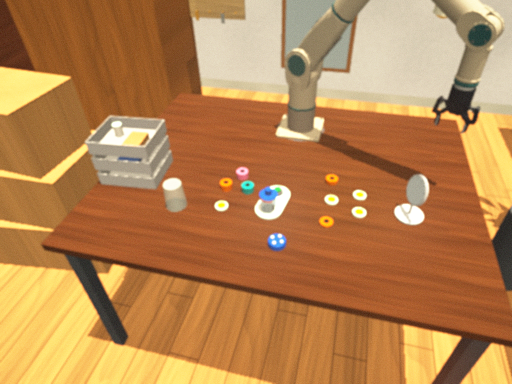

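View pics/side0.png

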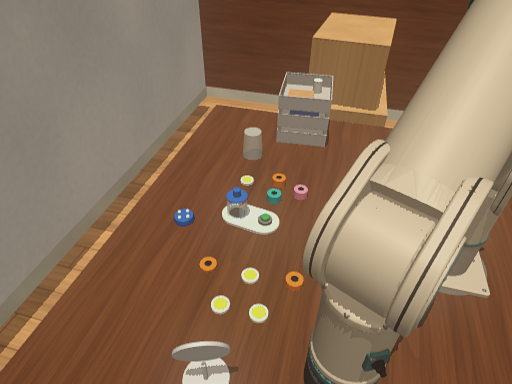

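View pics/wrist0.png

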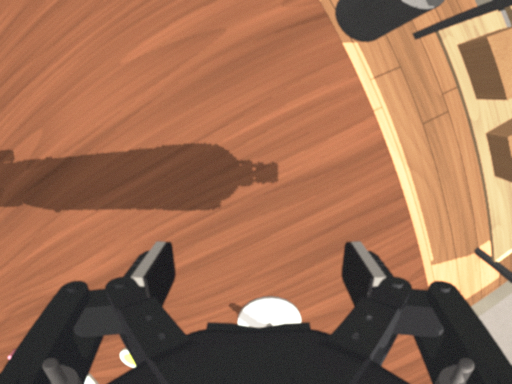

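The scene view shows 4 pucks: (221,206), (331,200), (359,195), (359,212). There are three orange discs at (226,184), (332,179), (326,222), with pink and turquoise decoys by the dock. Next I measure positions.

```bash
cat > h.py <<'E'
import numpy as np,cv2
from scipy.spatial.transform import Rotation as Ro
from cell import telemetry,get_image,get_calibration
def ray(cal,u,v,fish=False):
    R=Ro.from_euler('xyz',cal['attitude']).as_matrix()
    a=(np.asarray(u,float)-cal['cx'])/cal['fx'];b=(np.asarray(v,float)-cal['cy'])/cal['fy']
    if fish:
        r=np.hypot(a,b)+1e-12; d=np.stack([a/r*np.sin(r),-b/r*np.sin(r),-np.cos(r)],-1)
    else: d=np.stack([a,-b,-np.ones_like(a)],-1)
    return np.asarray(cal['xyz']),d@R.T
def onz(cal,u,v,z,fish=False):
    o,d=ray(cal,u,v,fish); return o+d*((z-o[2])/d[...,2])[...,None]
def cloud(cal,d,fish=False):
    v,u=np.mgrid[:384,:512]; o,r=ray(cal,u,v,False)
    if fish:
        o,r=ray(cal,u,v,True); R=Ro.from_euler('xyz',cal['attitude']).as_matrix()
        r=r/(-(r@R[:,2]))[...,None]
    return o+r*d[...,None]
def hsv(p): return cv2.cvtColor(p,cv2.COLOR_RGB2HSV)
COL=dict(yellow=((24,90,90),(35,255,255)),orange=((5,190,150),(20,255,255)),blue=((105,150,60),(125,255,255)),green=((50,100,50),(80,255,220)),
 pink=((150,60,100),(179,255,255)),turq=((80,120,60),(100,255,255)))
def blobs(p,c,amin=12):
    m=cv2.inRange(hsv(p),*[np.array(x) for x in COL[c]])
    n,l,s,ce=cv2.connectedComponentsWithStats(m)
    return [(l==i,ce[i],s[i,4]) for i in range(1,n) if s[i,4]>=amin]
E
python3 - <<'E'
from h import *
for n in ["scene","side"]:
    z=np.load(n+"0.npz");cal=get_calibration(n);C=cloud(cal,z['d'])
    for c in COL:
        for m,ce,a in blobs(z['p'],c):
            P=C[m]; P=P[z['d'][m]>0]
            if len(P)==0: continue
            md=np.median(P,0)
            if md[2]<-50 or a>3000: continue
            print(n,c,ce.round(),a,"med",md.round(),"zmax",np.percentile(P[:,2],90).round(1),"rng",(np.percentile(P,97,axis=0)-np.percentile(P,3,axis=0)).round(), "mid",((np.percentile(P,99,axis=0)+np.percentile(P,1,axis=0))/2).round())
E
```

```text
scene yellow [23. 87.] 1749 med [  310. -1206.   250.] zmax 252.3 rng [340. 329.   6.] mid [  352. -1276.   250.]
scene yellow [135. 138.] 186 med [ 516. -572.  186.] zmax 187.6 rng [78. 59.  6.] mid [ 514. -573.  185.]
scene yellow [359. 194.] 24 med [452. 308.  10.] zmax 12.3 rng [24. 20.  7.] mid [448. 306.  10.]
scene yellow [331. 199.] 25 med [501. 204.  10.] zmax 12.8 rng [23. 23.  7.] mid [498. 204.  10.]
scene yellow [221. 205.] 28 med [ 629. -196.   10.] zmax 13.8 rng [26. 23.  6.] mid [ 626. -195.   11.]
scene yellow [359. 211.] 30 med [547. 310.  10.] zmax 13.4 rng [21. 22.  7.] mid [543. 310.  11.]
scene orange [83. 70.] 1037 med [ -225. -1343.    67.] zmax 375.6 rng [ 21. 141. 673.] mid [ -225. -1352.   108.]
scene orange [116.  60.] 1302 med [ -226. -1100.   171.] zmax 394.6 rng [ 19. 127. 581.] mid [ -226. -1094.   152.]
scene orange [105.   5.] 24 med [ -225. -1076.   462.] zmax 483.1 rng [17. 26. 39.] mid [ -226. -1077.   467.]
scene orange [124.   8.] 52 med [-225. -972.  457.] zmax 483.8 rng [16. 35. 78.] mid [-225. -970.  449.]
scene orange [144.   3.] 22 med [-22
[... 7258 characters left out ...]
15.]
side blue [236. 196.] 162 med [608. -10.  84.] zmax 107.2 rng [54. 50. 28.] mid [610. -14.  96.]
side blue [183. 216.] 117 med [762.  54.  22.] zmax 24.1 rng [50. 50.  6.] mid [763.  52.  22.]
side green [269. 199.] 13 med [ 527. -103.   19.] zmax 24.5 rng [12.  8. 17.] mid [ 525. -102.   17.]
side green [278. 199.] 15 med [ 497. -109.   17.] zmax 25.2 rng [11. 12. 16.] mid [ 497. -109.   19.]
side green [265. 217.] 49 med [515.  -0.  34.] zmax 35.5 rng [22. 25.  7.] mid [515.  -0.  33.]
side pink [300. 192.] 158 med [ 434. -155.   29.] zmax 32.0 rng [41. 58. 28.] mid [ 434. -187.   17.]
side turq [274. 193.] 84 med [ 515. -120.   30.] zmax 32.0 rng [41. 42.  5.] mid [ 516. -122.   31.]
```

Four pucks at 10 mm height means the 20 mm spacer is needed. That one is at about (387,197), top z≈20; the thin one is at (626,200) and the thick one at (520,-211). Tube is at about (609,-15) and the button at about (515,0), 95 mm apart as given. Dock yaw ≈ -9°, so tool yaw should be about 81°. Moving over the dock.

arm_command --rot '[[0,0,6],[0,0,6],[0,0,6],[0,0,0],[0,0,0]]' --slide '[[15,-30,8],[18,-35,8],[18,-35,8],[18,-35,5],[18,-35,0]]' --gripper '[85,85,85,85,85]'

```text
clock: 0.57
eef_pos: [371.0, 413.6, 256.8]
tool_rot: [-3.134, 0.001, 1.455]
force: [1.1, 0.1, -0.1]
width: 85.2
```

arm_command --rot '[[0,0,0],[0,0,0],[0,0,0],[0,0,0],[0,0,0]]' --slide '[[18,-36,0],[18,-36,0],[18,-36,0],[18,-36,0],[18,-36,0]]' --gripper '[85,85,85,85,85]'

```text
clock: 0.98
eef_pos: [462.5, 225.8, 257.1]
tool_rot: [-3.135, 0.0, 1.457]
force: [0.8, -0.2, 0.4]
width: 84.7
```

arm_command --rot '[[0,0,0],[0,0,0],[0,0,0],[0,0,0],[0,0,0]]' --slide '[[18,-36,0],[18,-36,0],[18,-36,0],[18,-36,0],[18,-36,0]]' --gripper '[85,85,85,85,85]'

```text
clock: 1.4
eef_pos: [553.2, 38.2, 256.9]
tool_rot: [-3.134, 0.0, 1.457]
force: [0.5, 1.0, 0.3]
width: 85.0
```

```bash
cat >> h.py <<'E'
def grab(n,tag):
    cal=get_calibration(n);p,d=get_image(n)
    cv2.imwrite(f"pics/{tag}.png",p[:,:,::-1]); return cal,p,d
E
python3 - <<'E'
from h import *
cal,p,d=grab("wrist","w1"); np.savez("w1.npz",p=p,d=d)
C=cloud(cal,d,True)
for c in COL:
  for m,ce,a in blobs(p,c,40):
    P=C[m&(d>0)]
    if len(P): print(c,ce.round(),a,np.median(P,0).round(1),"mid",((np.percentile(P,99,axis=0)+np.percentile(P,1,axis=0))/2).round(1))
E
```

```text
yellow [356.  39.] 266 [397.6 180.9  20.4] mid [390.2 188.1  20.5]
yellow [433.  82.] 225 [452.8 305.4  10.8] mid [452.8 305.3  10.7]
yellow [438. 147.] 207 [550.3 308.2  10.8] mid [550.5 307.7  10.5]
yellow [369. 197.] 178 [612.8 188.6  10.6] mid [617.8 194.1  10.5]
yellow [114. 233.] 196 [ 629.7 -195.8   11.2] mid [ 629.7 -195.8   11.2]
blue [216. 229.] 2092 [604.3 -15.4  83.9] mid [608.6 -18.3  95.3]
blue [279. 295.] 736 [749.6  46.2  22.2] mid [759.6  46.9  15.7]
green [222. 143.] 331 [515.4  -3.6  34.4] mid [515.5  -3.6  34.3]
pink [108. 103.] 336 [ 437.8 -151.4   17.7] mid [ 430.9 -179.8   15.4]
pink [ 96. 103.] 73 [ 433.9 -170.6   31. ] mid [ 433.8 -170.5   30.8]
pink [221. 204.] 52 [579.4  -8.   74.8] mid [582.8 -11.1  77.9]
turq [138. 154.] 885 [ 513.6 -117.5   30.5] mid [ 514.7 -123.5   20.9]
```

View pics/w1.png

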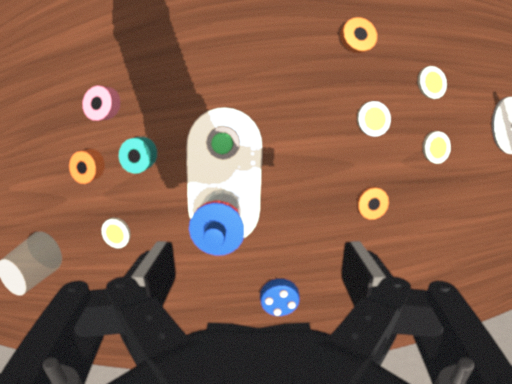

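The wrist view confirms the layout: cap at (216,229), button at (222,143), four pucks, three orange spacers. Now the cap centre and dock axis.

```bash
python3 - <<'E'
from h import *
z=np.load("w1.npz");p,d=z['p'],z['d'];cal=get_calibration("wrist");C=cloud(cal,d,True)
H=hsv(p)
def circ(m,name):
    P=C[m&(d>0)][:,:2].astype(np.float32)
    (c,r)=cv2.minEnclosingCircle(P); print(name,len(P),"centroid",P.mean(0).round(1),"circ",np.round(c,1),round(r,1))
blue=(H[...,0]>100)&(H[...,0]<128)&(H[...,1]>100)
box=np.zeros_like(blue);box[190:265,180:255]=1
circ(blue&box&(C[...,2]>104),"knobtop")
circ(blue&box&(abs(C[...,2]-83)<3),"plate")
m=[b for b in blobs(p,'green',40)][0][0]; circ(m,"btn")
# white base outline at z=12
w=(H[...,1]<60)&(H[...,2]>150)&(abs(C[...,2]-12)<4);w[:,:180]=0;w[:,270:]=0
P=C[w][:,:2].astype(np.float32); print(cv2.minAreaRect(P))
for nm in ["scene","side"]:
    zz=np.load(nm+"0.npz");c2=get_calibration(nm);CC=cloud(c2,zz['d']);h=hsv(zz['p'])
    b=(h[...,0]>100)&(h[...,0]<128)&(h[...,1]>100)&(CC[...,2]>104)&(CC[...,2]<110)&(abs(CC[...,0]-609)<40)
    print(nm,CC[b].mean(0).round(1),b.sum())
E
```

```text
knobtop 341 centroid [612.1 -30.3] circ [612.9 -30.7] 12.0
plate 1726 centroid [610.4 -30.2] circ [613.1 -31.6] 32.9
btn 330 centroid [519.8 -16.2] circ [519.9 -16.2] 12.9
((563.4771728515625, -23.497039794921875), (100.49720001220703, 176.5578155517578), 80.48597717285156)
scene [610.7 -15.7 106.7] 21
side [609.1 -13.  107.4] 30
```

```bash
cat >> h.py <<'E'
def circ(C,m,name):
    P=C[m][:,:2].astype(np.float32)
    (c,r)=cv2.minEnclosingCircle(P); print(name,len(P),"centroid",P.mean(0).round(1),"circ",np.round(c,1),round(r,1))
E
python3 - <<'E'
from h import *
print(telemetry.read_state()['eef_pos'],telemetry.read_state()['tool_rot'])
cal,p,d=grab("wrist","w2");C=cloud(cal,d,True);np.savez("w2.npz",p=p,d=d)
H=hsv(p)
blue=(H[...,0]>100)&(H[...,0]<128)&(H[...,1]>100)
near=(abs(C[...,0]-610)<50)&(abs(C[...,1]+15)<50)
circ(C,blue&near&(C[...,2]>104),"knobtop")
circ(C,blue&near&(abs(C[...,2]-83)<3),"plate")
m=blobs(p,'green',40)[0][0]; circ(C,m,"btn")
w=(H[...,1]<60)&(H[...,2]>150)&(abs(C[...,2]-12)<4)&(abs(C[...,0]-560)<110)&(abs(C[...,1]+10)<70)
P=C[w][:,:2].astype(np.float32); print(cv2.minAreaRect(P))
for m,ce,a in blobs(p,'yellow',40): circ(C,m,"y")
E
```

```text
[557.05174814  26.90153306 257.0213115 ] [-3.13905679  0.00768874  1.44543949]
knobtop 364 centroid [608.5 -17.6] circ [609.4 -17.8] 12.2
plate 1758 centroid [606.5 -17. ] circ [609.3 -17.9] 32.8
btn 182 centroid [518.5  -7.6] circ [516.8  -5.4] 12.1
((558.9028930664062, -10.537139892578125), (101.08202362060547, 176.62672424316406), 81.46720123291016)
y 223 centroid [395.8 183.1] circ [391.4 187.5] 19.7
y 223 centroid [452.8 304. ] circ [469.7 178.3] 143.4
y 209 centroid [550.1 308.1] circ [550.4 308.3] 14.8
y 170 centroid [615.1 189.4] circ [621.6 193.4] 19.8
y 207 centroid [ 629.8 -195.6] circ [ 629.7 -196. ] 14.5
```

arm_command --rot '[[0,0,-1.2],[0,0,0],[0,0,0],[0,0,0],[0,0,0]]' --slide '[[17,-15,-20],[17,-15,-30],[18,-15,-30],[0,0,-15],[0,0,0]]' --gripper '[60,60,60,60,60]'

```text
clock: 1.92
eef_pos: [610.3, -18.6, 159.1]
tool_rot: [-3.141, 0.004, 1.417]
force: [-0.9, 1.3, 0.8]
width: 60.1
```

arm_command --rot '[[0,0,0],[0,0,0]]' --slide '[[0,0,0],[0,0,0]]' --gripper '[60,60]'

```text
clock: 2.08
eef_pos: [609.4, -18.6, 158.4]
tool_rot: [-3.138, 0.005, 1.417]
force: [-0.5, -0.1, -0.4]
width: 60.2
```

```bash
python3 - <<'E'
from h import *
s=telemetry.read_state();print(s['eef_pos'],s['tool_rot'],s['width'])
cal,p,d=grab("wrist","w3");C=cloud(cal,d,True)
H=hsv(p)
blue=(H[...,0]>100)&(H[...,0]<128)&(H[...,1]>100)
near=(abs(C[...,0]-610)<50)&(abs(C[...,1]+15)<50)
circ(C,blue&near&(C[...,2]>104),"knobtop")
circ(C,blue&near&(abs(C[...,2]-83)<3),"plate")
E
```

```text
[609.444638   -18.59204574 158.38737518] [-3.13827367  0.00475127  1.41681079] 60.24782659503279
knobtop 1326 centroid [605.8 -15.2] circ [611.1 -15.4] 51.9
plate 4106 centroid [606.7 -17.8] circ [609.5 -18.2] 32.7
```

View pics/w3.png

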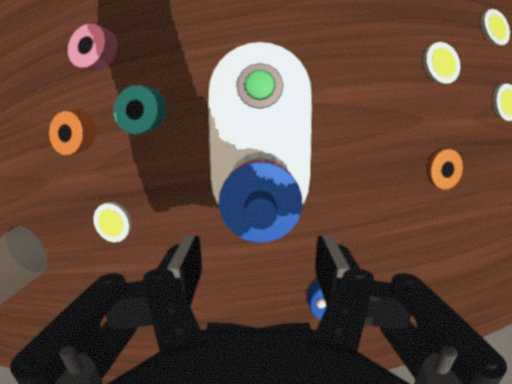

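Fingers are centred on the cap at (260,205), and the dock axis is vertical in the image. Descending on the knob.

arm_command --rot '[[0,0,0],[0,0,0],[0,0,0],[0,0,0],[0,0,0]]' --slide '[[0,0,-25],[0,0,-20],[0,0,-15],[0,0,-5],[0,0,0]]' --gripper '[60,60,60,60,60]'

```text
clock: 2.55
eef_pos: [614.4, -14.0, 101.0]
tool_rot: [3.129, 0.0, 1.422]
force: [0.2, -0.1, -0.3]
width: 60.1
```

arm_command --rot '[[0,0,0],[0,0,0],[0,0,0],[0,0,0],[0,0,0]]' --slide '[[0,0,0],[0,0,0],[0,0,0],[0,0,0],[0,0,0]]' --gripper '[10,10,10,10,10]'

```text
clock: 2.97
eef_pos: [616.8, -13.1, 106.6]
tool_rot: [3.122, -0.001, 1.424]
force: [0.4, -0.2, -0.8]
width: 18.1
```

arm_command --rot '[[0,0,0],[0,0,0]]' --slide '[[0,0,0],[0,0,0]]' --gripper '[60,60]'

```text
clock: 3.13
eef_pos: [617.4, -13.1, 107.5]
tool_rot: [3.12, -0.001, 1.424]
force: [-0.5, 0.4, 0.7]
width: 41.4
```

```bash
python3 - <<'E'
from h import *
s=telemetry.read_state();print(s['eef_pos'],s['tool_rot'],s['width'],s['qd'].round(3))
cal,p,d=grab("wrist","w4")
s=telemetry.read_state();print(s['eef_pos'],s['tool_rot'],s['width'],s['qd'].round(3))
get_image("wrist")
s=telemetry.read_state();print(s['eef_pos'],s['tool_rot'],s['width'],s['qd'].round(3))
E
```

```text
[617.36918712 -13.08052444 107.46373452] [ 3.12015220e+00 -1.27385775e-03  1.42373246e+00] 41.38639990781615 [ 0.001 -0.007  0.001 -0.003 -0.001 -0.001 -0.   ]
[617.44839465 -13.0954329  107.46598385] [ 3.12004216e+00 -1.30294400e-03  1.42367682e+00] 48.742638909121226 [ 0.001  0.003 -0.002  0.002  0.001 -0.002 -0.   ]
[617.34136316 -13.08371611 107.32315055] [ 3.12030815e+00 -1.22896054e-03  1.42375626e+00] 56.31061851010108 [-0.     0.002 -0.     0.003 -0.     0.001 -0.   ]
```

View pics/w4.png

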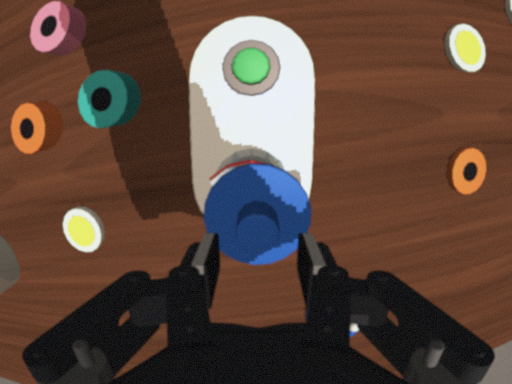

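```bash
cat > to.py <<'E'
import sys
from h import *
def to(x,y,z,yaw):
    s=telemetry.read_state()
    Rc=Ro.from_euler('xyz',s['tool_rot']);Rt=Ro.from_euler('xyz',[np.pi,0,np.radians(yaw)])
    rv=(Rt*Rc.inv()).as_rotvec(degrees=True)
    print("pos",s['eef_pos'].round(1),"need slide",(np.array([x,y,z])-s['eef_pos']).round(1),"rot",rv.round(2),"w",round(s['width'],1),"F",s['force'].round(1),"t",round(s['clock'],2))
if __name__=="__main__": to(*map(float,sys.argv[1:5]))
E
python3 to.py 609.5 -18 89 81.6
```

```text
pos [617.3 -13.1 107.3] need slide [ -7.8  -4.9 -18.3] rot [0.11 1.22 0.03] w 56.3 F [ 0.7 -0.1 -0.2] t 3.23
```

arm_command --rot '[[0.1,1.2,0],[0,0,0],[0,0,0]]' --slide '[[-7.8,-4.9,5],[0,0,0],[0,0,0]]' --gripper '[60,60,60]'

```text
clock: 3.48
eef_pos: [609.6, -17.6, 112.2]
tool_rot: [3.141, -0.0, 1.424]
force: [-0.7, 0.4, 0.2]
width: 60.2
```

```bash
python3 to.py 609.5 -18 89 81.6
```

```text
pos [609.6 -17.6 112.2] need slide [ -0.1  -0.4 -23.2] rot [-0.02  0.01  0.  ] w 60.2 F [-0.7  0.4  0.2] t 3.48
```

arm_command --rot '[[0,0,0],[0,0,0],[0,0,0]]' --slide '[[0,0,-8],[0,0,-8],[0,0,0]]' --gripper '[60,60,60]'

```text
clock: 3.73
eef_pos: [610.4, -17.1, 94.7]
tool_rot: [3.139, -0.001, 1.424]
force: [-1.0, 1.0, -1.2]
width: 60.0
```

```bash
python3 to.py 609.5 -18 89 81.6
```

```text
pos [610.4 -17.1  94.7] need slide [-0.9 -0.9 -5.7] rot [-0.04  0.13 -0.  ] w 60.0 F [-1.   1.  -1.2] t 3.73
```

arm_command --rot '[[0,0,0],[0,0,0]]' --slide '[[-0.9,-0.9,-5.7],[0,0,0]]' --gripper '[60,60]'

```text
clock: 3.9
eef_pos: [608.8, -17.7, 87.1]
tool_rot: [3.141, -0.001, 1.425]
force: [-0.1, 0.3, -0.2]
width: 59.9
```

arm_command --rot '[[0,0,0],[0,0,0],[0,0,0],[0,0,0],[0,0,0]]' --slide '[[0,0,0],[0,0,0],[0,0,0],[0,0,0],[0,0,0]]' --gripper '[12,12,12,12,12]'

```text
clock: 4.32
eef_pos: [608.8, -17.2, 86.7]
tool_rot: [3.142, -0.001, 1.425]
force: [0.1, 0.0, -1.2]
width: 22.1
```

```bash
python3 to.py 609.5 -18 89 81.6; python3 -c "
from h import *
grab('wrist','w5')"
```

```text
pos [608.8 -17.2  86.7] need slide [ 0.7 -0.8  2.3] rot [-0.06  0.01 -0.05] w 22.1 F [ 0.1  0.  -1.2] t 4.32
```

View pics/w5.png

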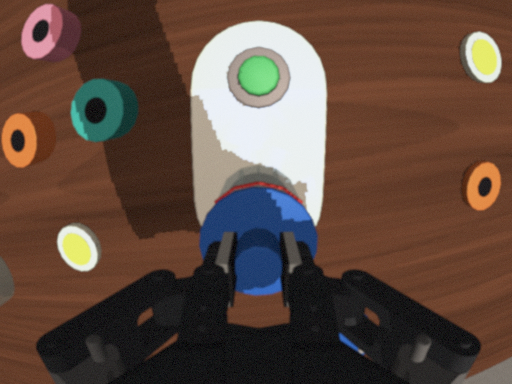

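The pads sit on the knob at (258,255). Lifting the cap.

arm_command --rot '[[0,0,0],[0,0,0],[0,0,0],[0,0,0],[0,0,0]]' --slide '[[0,0,0],[0,0,5],[0,0,10],[0,0,15],[0,0,20]]' --gripper '[12,12,12,12,12]'

```text
clock: 4.78
eef_pos: [605.4, -17.4, 135.7]
tool_rot: [-3.133, 0.0, 1.425]
force: [0.1, 0.8, -0.7]
width: 22.2
```

arm_command --rot '[[0,0,0],[0,0,0],[0,0,0],[0,0,0],[0,0,0]]' --slide '[[6,20,10],[8,30,0],[8,30,0],[8,30,0],[0,8,0]]' --gripper '[12,12,12,12,12]'

```text
clock: 5.2
eef_pos: [640.0, 98.6, 157.3]
tool_rot: [3.137, 0.0, 1.413]
force: [-0.0, 1.2, -0.9]
width: 21.7
```

```bash
python3 to.py 640 102 89 81.6; python3 -c "
from h import *
grab('wrist','w6')"
```

```text
pos [640.   98.6 157.3] need slide [  0.    3.4 -68.3] rot [0.05 0.28 0.62] w 21.7 F [-0.   1.2 -0.9] t 5.2
```

View pics/w6.png

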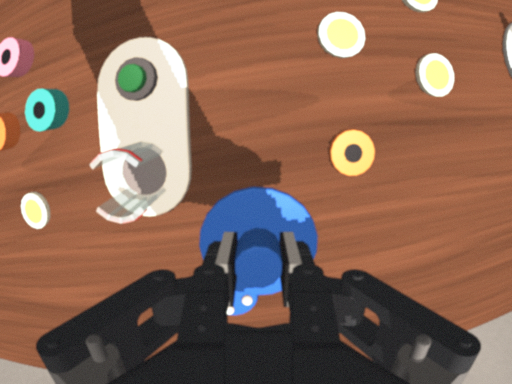

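Cap held (258,240); the open tube at (145,175) is empty. Lowering the cap to the ledge.

arm_command --rot '[[0,0,0],[0,0,0],[0,0,0],[0,0,0],[0,0,0]]' --slide '[[0,0,-20],[0,0,-25],[0,0,-25],[0,0,-25],[0,0,-15]]' --gripper '[12,12,12,12,12]'

```text
clock: 5.67
eef_pos: [643.4, 96.0, 52.6]
tool_rot: [3.124, -0.0, 1.416]
force: [-0.7, -0.0, -0.1]
width: 22.0
```

arm_command --rot '[[0,0,0],[0,0,0],[0,0,0],[0,0,0]]' --slide '[[0,0,0],[0,0,-8],[0,0,0],[0,0,0]]' --gripper '[12,12,12,12]'

```text
clock: 6.0
eef_pos: [641.4, 90.9, 43.0]
tool_rot: [3.128, 0.004, 1.412]
force: [0.4, 1.0, -0.6]
width: 21.9
```

```bash
python3 to.py 640 99 14 81.6
```

```text
pos [641.4  90.9  43. ] need slide [ -1.4   8.1 -29. ] rot [0.35 0.73 0.7 ] w 21.9 F [ 0.4  1.  -0.6] t 6.0
```

arm_command --rot '[[0.3,0.7,0.7],[0,0,0],[0,0,0],[0,0,0],[0,0,0]]' --slide '[[0,4,-8],[0,4,-8],[0,0,-8],[0,0,-4],[0,0,0]]' --gripper '[12,12,12,12,12]'

```text
clock: 6.42
eef_pos: [644.1, 100.0, 16.1]
tool_rot: [3.136, -0.002, 1.425]
force: [-0.3, 0.7, -0.5]
width: 22.2
```

```bash
python3 to.py 640 99 13 81.6
```

```text
pos [644.1 100.   16.1] need slide [-4.1 -1.  -3.1] rot [-0.06  0.33 -0.06] w 22.2 F [-0.3  0.7 -0.5] t 6.42
```

arm_command --rot '[[0,0.3,0],[0,0,0],[0,0,0]]' --slide '[[0,0,-2.5],[0,0,0],[0,0,0]]' --gripper '[12,12,12]'

```text
clock: 6.67
eef_pos: [643.8, 100.2, 12.7]
tool_rot: [-3.141, -0.001, 1.426]
force: [-0.7, 0.4, -0.2]
width: 22.5
```

arm_command --rot '[[0,0,0],[0,0,0],[0,0,0]]' --slide '[[0,0,0],[0,0,0],[0,0,0]]' --gripper '[55,55,55]'

```text
clock: 6.92
eef_pos: [644.3, 100.1, 13.4]
tool_rot: [3.142, -0.001, 1.426]
force: [0.3, -0.3, 0.2]
width: 55.0
```

arm_command --rot '[[0,0,0],[0,0,0],[0,0,0],[0,0,0],[0,0,0]]' --slide '[[0,0,20],[0,0,30],[0,0,30],[0,0,15],[0,0,0]]' --gripper '[62,62,62,62,62]'

```text
clock: 7.33
eef_pos: [642.6, 99.5, 111.1]
tool_rot: [-3.139, 0.0, 1.425]
force: [0.7, -0.4, -0.2]
width: 61.8
```

arm_command --rot '[[0,0,0],[0,0,0],[0,0,0],[0,0,0],[0,0,0]]' --slide '[[-30,22,0],[-35,26,0],[-35,26,0],[-35,26,0],[0,0,0]]' --gripper '[62,62,62,62,62]'

```text
clock: 7.75
eef_pos: [506.4, 196.7, 111.2]
tool_rot: [3.137, 0.001, 1.417]
force: [-2.3, 0.1, -0.6]
width: 62.2
```

```bash
python3 to.py 503.5 204.5 60 81.6; cat > look.py <<'E'
from h import *
import sys
cal,p,d=grab("wrist",sys.argv[1]);C=cloud(cal,d,True);H=hsv(p)
w=(((H[...,1]<60)&(H[...,2]>140))|((H[...,0]>22)&(H[...,0]<36)&(H[...,1]>100)))&(C[...,2]>5)&(C[...,2]<16)&(d>0)
n,l,s,ce=cv2.connectedComponentsWithStats(w.astype(np.uint8))
for i in range(1,n):
    if s[i,4]>60: circ(C,l==i,f"white {ce[i].round()} z {np.median(C[l==i][:,2]):.1f}")
for m,ce,a in blobs(p,'orange',40):
    P=C[m&(d>0)]
    zt=np.percentile(P[:,2],85); k=m&(d>0)&(abs(C[...,2]-zt)<3)
    if zt<50: circ(C,k,f"orange {ce.round()} ztop {zt:.1f}")
E
python3 look.py w7
```

```text
pos [506.4 196.7 111.2] need slide [ -2.9   7.8 -51.2] rot [0.07 0.25 0.4 ] w 62.2 F [-2.3  0.1 -0.6] t 7.75
white [374. 115.] z 10.7 2083 centroid [452.2 304.5] circ [452.9 305.7] 24.3
white [500. 169.] z 10.4 1795 centroid [519.2 459. ] circ [519.2 480.9] 49.5
white [267. 187.] z 10.5 1087 centroid [502.1 204.2] circ [503.6 203.5] 23.7
white [ 75. 242.] z 12.7 4793 centroid [529.3  -2.7] circ [542.6 -18.4] 76.1
white [383. 219.] z 10.7 1600 centroid [548.7 307.4] circ [550.  308.3] 24.1
white [ 10. 312.] z 11.0 318 centroid [ 628.2 -191.3] circ [ 630.5 -195.2] 26.4
```

View pics/w7.png

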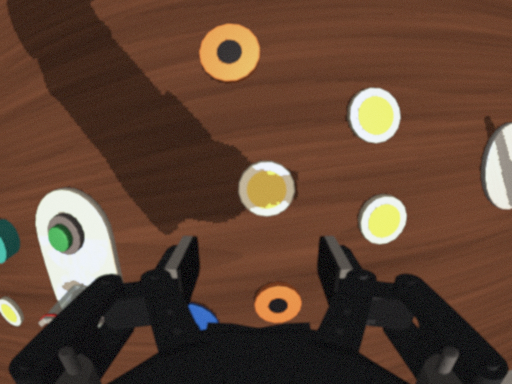

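The puck sits at (267,188) between the fingers, measured at (503.6,203.7). The others are at (550,308) and (453,306). Descending.

arm_command --rot '[[0,0.2,0.4],[0,0,0],[0,0,0],[0,0,0],[0,0,0]]' --slide '[[-2.9,7,-15],[0,0,-25],[0,0,-25],[0,0,-12],[0,0,0]]' --gripper '[62,62,62,62,62]'

```text
clock: 8.22
eef_pos: [511.8, 200.3, 31.7]
tool_rot: [3.129, 0.0, 1.422]
force: [0.4, -1.2, -1.2]
width: 62.0
```

arm_command --rot '[[0,0,0],[0,0,0]]' --slide '[[0,0,0],[0,0,0]]' --gripper '[62,62]'

```text
clock: 8.38
eef_pos: [512.7, 198.5, 30.8]
tool_rot: [3.129, 0.002, 1.42]
force: [-0.3, 1.0, -0.1]
width: 62.1
```

```bash
python3 to.py 503.5 203.8 2 81.6
```

```text
pos [512.7 198.5  30.8] need slide [ -9.2   5.3 -28.8] rot [0.22 0.69 0.24] w 62.1 F [-0.3  1.  -0.1] t 8.38
```

arm_command --rot '[[0.2,0.7,0.2],[0,0,0],[0,0,0],[0,0,0]]' --slide '[[-9.2,5.3,-3],[0,0,-8],[0,0,-8],[0,0,0]]' --gripper '[62,62,62,62]'

```text
clock: 8.72
eef_pos: [505.4, 204.4, 13.0]
tool_rot: [3.138, -0.003, 1.422]
force: [0.0, -0.4, -0.0]
width: 61.8
```

```bash
python3 to.py 503.5 203.8 1 81.6
```

```text
pos [505.4 204.4  13. ] need slide [ -1.9  -0.6 -12. ] rot [-0.12  0.23  0.11] w 61.8 F [ 0.  -0.4 -0. ] t 8.72
```

arm_command --rot '[[-0.1,0.2,0.1],[0,0,0],[0,0,0]]' --slide '[[-2.5,-0.6,-5],[-0.5,0,-7],[0,0,0]]' --gripper '[62,62,62]'

```text
clock: 8.97
eef_pos: [502.4, 203.9, 0.0]
tool_rot: [3.141, -0.001, 1.424]
force: [-0.7, 0.5, -0.6]
width: 61.8
```

```bash
python3 to.py 503.5 203.8 1 81.6;python3 look.py w8
```

```text
pos [502.4 203.9   0. ] need slide [ 1.1 -0.1  1. ] rot [-0.03  0.06 -0.02] w 61.8 F [-0.7  0.5 -0.6] t 8.97
white [439. 132.] z 10.7 4977 centroid [451.9 303.8] circ [452.  305.9] 24.3
white [259. 250.] z 10.6 2544 centroid [499.7 203.9] circ [503.2 203.5] 24.0
white [ 18. 308.] z 12.7 2836 centroid [534.2  14.1] circ [541.7 -16.8] 74.4
white [445. 278.] z 10.7 1375 centroid [540.9 314.1] circ [548.4 309.6] 24.0
```

View pics/w8.png

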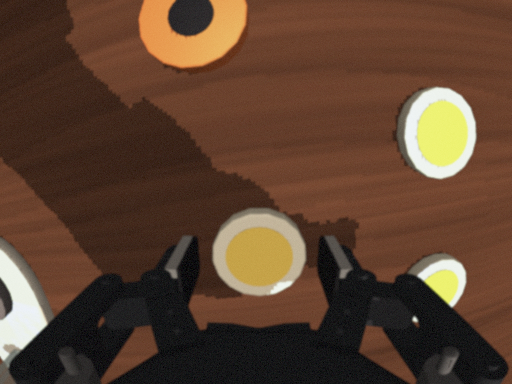

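arm_command --rot '[[0,0,0],[0,0,0],[0,0,0],[0,0,0],[0,0,0]]' --slide '[[1,0,0],[0,0,0],[0,0,0],[0,0,0],[0,0,0]]' --gripper '[40,40,40,40,40]'

```text
clock: 9.43
eef_pos: [504.4, 204.0, 1.5]
tool_rot: [3.139, -0.001, 1.424]
force: [0.0, -0.1, 0.2]
width: 44.9
```

arm_command --rot '[[0,0,0],[0,0,0],[0,0,0],[0,0,0]]' --slide '[[0,0,10],[0,0,25],[0,0,15],[0,0,0]]' --gripper '[40,40,40,40]'

```text
clock: 9.77
eef_pos: [503.5, 203.5, 53.7]
tool_rot: [3.141, 0.0, 1.424]
force: [-0.3, -0.2, 0.3]
width: 45.1
```

```bash
python3 to.py 609.5 -18 100 81.6;python3 look.py w9
```

```text
pos [503.5 203.5  53.7] need slide [ 106.  -221.5   46.3] rot [0.01 0.01 0.01] w 45.1 F [-0.3 -0.2  0.3] t 9.77
white [397. 124.] z 10.7 3203 centroid [452.  304.3] circ [452.4 305.7] 23.9
white [ 42. 269.] z 12.7 5066 centroid [5.288e+02 5.000e-01] circ [539.8 -19.2] 75.7
white [402. 250.] z 10.7 2055 centroid [547.2 307.9] circ [549.5 308.7] 24.1
```

View pics/w9.png

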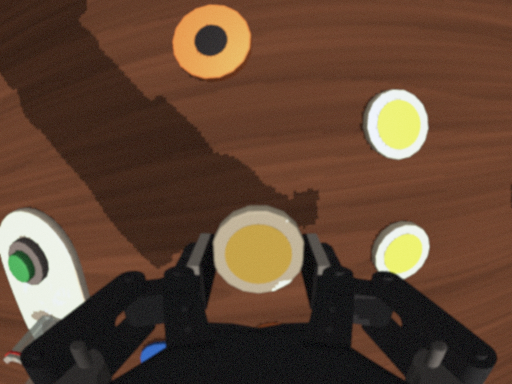

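arm_command --rot '[[0,0,0],[0,0,0],[0,0,0],[0,0,0],[0,0,0]]' --slide '[[3,-6,25],[10,-22,25],[15,-32,10],[16,-34,0],[16,-34,0]]' --gripper '[40,40,40,40,40]'

```text
clock: 10.23
eef_pos: [558.6, 83.3, 113.3]
tool_rot: [-3.134, -0.004, 1.446]
force: [1.3, -0.1, 0.2]
width: 44.8
```

arm_command --rot '[[0,0,0],[0,0,0],[0,0,0],[0,0,0],[0,0,0]]' --slide '[[16,-34,0],[15,-30,0],[8,-12,0],[0,0,0],[0,0,0]]' --gripper '[40,40,40,40,40]'

```text
clock: 10.65
eef_pos: [600.6, -8.8, 111.1]
tool_rot: [-3.136, 0.002, 1.432]
force: [-0.9, 1.2, -1.3]
width: 45.0
```

```bash
python3 to.py 610 -17.7 100 81.6;python3 -c "
from h import *
grab('wrist','w10')"
```

```text
pos [600.6  -8.8 111.1] need slide [  9.4  -8.9 -11.1] rot [ 0.08 -0.36 -0.43] w 45.0 F [-0.9  1.2 -1.3] t 10.65
```

View pics/w10.png

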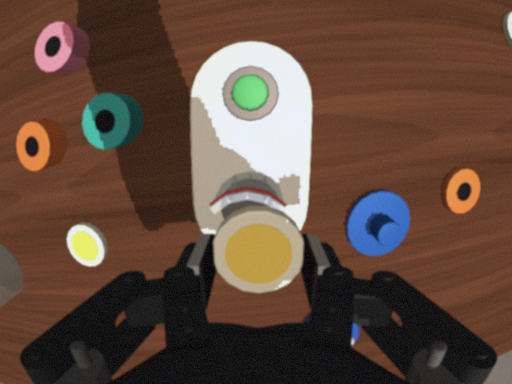

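arm_command --rot '[[0.1,-0.4,-0.4],[0,0,0],[0,0,0]]' --slide '[[9.4,-8.9,-6],[0,0,0],[0,0,0]]' --gripper '[40,40,40]'

```text
clock: 10.95
eef_pos: [608.7, -12.7, 103.5]
tool_rot: [-3.139, -0.003, 1.431]
force: [-0.5, 0.3, -1.2]
width: 45.2
```

```bash
python3 to.py 610 -17.7 100 81.6;python3 - <<'E'
from h import *
from scipy.optimize import least_squares
def fit(P):
    f=lambda q:np.hypot(P[:,0]-q[0],P[:,1]-q[1])-q[2]
    r=least_squares(f,[610,-17,31],loss='soft_l1'); 
    g=lambda q:np.hypot(P[:,0]-q[0],P[:,1]-q[1])-31
    r2=least_squares(g,[610,-17],loss='soft_l1')
    return r.x.round(1),r2.x.round(1),np.abs(r2.fun).mean().round(2)
for n in ["wrist","side","scene"]:
    cal,p,d=grab(n,"t_"+n);H=hsv(p)
    red=((H[...,0]<5)|(H[...,0]>170))&(H[...,1]>120)&(H[...,2]>60)
    v,u=np.nonzero(red); P=onz(cal,u,v,72,n=="wrist"); k=np.hypot(P[:,0]-610,P[:,1]+17)<45
    P=P[k]; print(n,len(P)); 
    if len(P)>8: print(fit(P),P[:,:2].min(0),P[:,:2].max(0))
    cv2.imwrite(f"pics/tz_{n}.png",cv2.resize(p[max(0,int(v[k].mean())-40):int(v[k].mean())+40,max(0,int(u[k].mean())-50):int(u[k].mean())+50,::-1],None,fx=7,fy=7,interpolation=2)) if len(P) else 0
E
```

```text
pos [608.7 -12.7 103.5] need slide [ 1.3 -5.  -3.5] rot [-0.17 -0.1  -0.4 ] w 45.2 F [-0.5  0.3 -1.2] t 10.95
wrist 209
(array([609.9, -18.2,  32.1]), array([608.7, -17.9]), np.float64(0.42)) [577.02922912 -38.6075848 ] [592.05146286   8.89335296]
side 1
scene 0
```

arm_command --rot '[[-0.1,0,-0.4],[0,0,0]]' --slide '[[1,-5.2,0],[0,0,0]]' --gripper '[40,40]'

```text
clock: 11.27
eef_pos: [609.7, -17.8, 104.1]
tool_rot: [-3.14, -0.001, 1.425]
force: [0.1, -1.3, -0.6]
width: 45.2
```

```bash
cat > held.py <<'E'
# held disc centre and tube centre from the wrist view; arg: height of disc top above TCP
from h import *
import sys
from scipy.optimize import least_squares
s=telemetry.read_state()
cal,p,d=grab("wrist",sys.argv[2]);C=cloud(cal,d,True);H=hsv(p);t=s['eef_pos']
near=(np.hypot(C[...,0]-t[0],C[...,1]-t[1])<35)&(d>0)
k=near&(abs(C[...,2]-t[2]-float(sys.argv[1]))<4)&(H[...,2]>70)
n,l,st,ce=cv2.connectedComponentsWithStats(k.astype(np.uint8)); i=1+st[1:,4].argmax()
circ(C,l==i,"disc z-tcp %.1f"%(np.median(C[l==i][:,2])-t[2]))
pts=C[l==i]; A=np.c_[pts[:,:2],np.ones(len(pts))]; q=np.linalg.lstsq(A,pts[:,2],rcond=None)[0]; print("tilt",q[:2].round(3))
red=((H[...,0]<5)|(H[...,0]>170))&(H[...,1]>120)&(H[...,2]>60)
v,u=np.nonzero(red); P=onz(cal,u,v,72,True); P=P[np.hypot(P[:,0]-610,P[:,1]+17)<45]
if len(P)>20:
    g=lambda q:np.hypot(P[:,0]-q[0],P[:,1]-q[1])-31.5
    print("tube",len(P),least_squares(g,[610,-17],loss='soft_l1').x.round(1))
print("tcp",t.round(1),s['tool_rot'].round(3),"w",round(s['width'],1))
E
python3 held.py 8.5 w11
```

```text
disc z-tcp 9.9 6211 centroid [607.1 -18.1] circ [609.8 -18.6] 24.7
tilt [ 0.016 -0.002]
tube 208 [609.2 -18. ]
tcp [609.7 -17.8 104.1] [-3.140e+00 -1.000e-03  1.425e+00] w 45.2
```

arm_command --rot '[[0,0,0],[0,0,0],[0,0,0],[0,0,0],[0,0,0]]' --slide '[[-0.5,0,-6],[-0.5,0,-6],[-0.5,0,-6],[0,0,0],[0,0,0]]' --gripper '[40,40,40,40,40]'

```text
clock: 11.73
eef_pos: [607.6, -16.4, 84.2]
tool_rot: [-3.14, -0.002, 1.426]
force: [-0.4, 0.2, 0.6]
width: 45.2
```

```bash
python3 to.py 609.5 -17.9 80 81.6
```

```text
pos [607.6 -16.4  84.2] need slide [ 1.9 -1.5 -4.2] rot [-0.11 -0.09 -0.12] w 45.2 F [-0.4  0.2  0.6] t 11.73
```

arm_command --rot '[[0,0,0],[0,0,0]]' --slide '[[1.9,-1.6,-3],[0,0,0]]' --gripper '[40,40]'

```text
clock: 11.9
eef_pos: [609.4, -18.0, 80.6]
tool_rot: [-3.139, -0.002, 1.427]
force: [0.5, -0.8, 0.1]
width: 45.3
```

```bash
python3 held.py 8.5 w12
```

```text
disc z-tcp 9.9 6219 centroid [606.8 -18.4] circ [609.4 -19. ] 24.7
tilt [ 0.014 -0.001]
tube 305 [609.3 -17.9]
tcp [609.4 -18.   80.6] [-3.139e+00 -2.000e-03  1.427e+00] w 45.3
```

View pics/w12.png

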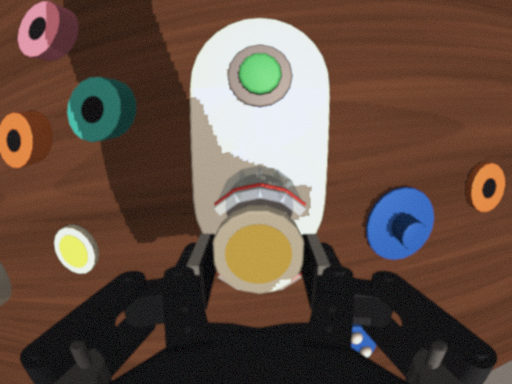

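The puck is held level, centred over the tube. Inserting in small steps.

arm_command --rot '[[0,0,0],[0,0,0],[0,0,0]]' --slide '[[0,0,-5],[0,0,-6],[0,0,-6]]' --gripper '[40,40,40]'

```text
clock: 12.2
eef_pos: [610.8, -17.9, 64.2]
tool_rot: [3.141, -0.002, 1.426]
force: [-0.2, -0.1, 0.4]
width: 44.8
```

```bash
python3 to.py 609.4 -18 14 81.6
```

```text
pos [610.8 -17.9  64.2] need slide [ -1.4  -0.1 -50.2] rot [-0.13  0.08 -0.13] w 44.8 F [-0.2 -0.1  0.4] t 12.2
```

No contact force. Continuing down.

arm_command --rot '[[0,0,0],[0,0,0],[0,0,0]]' --slide '[[-1.8,0,-6],[-0.4,0,-7],[-0.4,0,-7]]' --gripper '[40,40,40]'

```text
clock: 12.45
eef_pos: [607.9, -17.9, 42.0]
tool_rot: [3.141, -0.002, 1.426]
force: [0.1, 0.1, -0.9]
width: 44.7
```

```bash
python3 to.py 609.4 -18 14 81.6
```

```text
pos [607.9 -17.9  42. ] need slide [  1.5  -0.1 -28. ] rot [-0.13  0.08 -0.13] w 44.7 F [ 0.1  0.1 -0.9] t 12.45
```

arm_command --rot '[[0,0,0],[0,0,0],[0,0,0],[0,0,0]]' --slide '[[1,0,-6],[0,0,-7],[0,0,-7],[0,0,-4]]' --gripper '[40,40,40,40]'

```text
clock: 12.78
eef_pos: [607.8, -17.7, 13.9]
tool_rot: [-3.14, -0.002, 1.427]
force: [0.7, 0.0, 1.3]
width: 44.5
```

```bash
python3 to.py 609.4 -18 14 81.6
```

```text
pos [607.8 -17.7  13.9] need slide [ 1.6 -0.3  0.1] rot [-0.14 -0.07 -0.14] w 44.5 F [0.7 0.  1.3] t 12.78
```

arm_command --rot '[[0,0,0],[0,0,0],[0,0,0]]' --slide '[[1.5,0,0],[0,0,0],[0,0,0]]' --gripper '[62,62,62]'

```text
clock: 13.03
eef_pos: [609.2, -17.5, 12.4]
tool_rot: [-3.139, -0.002, 1.427]
force: [0.8, 0.7, 0.8]
width: 62.0
```

arm_command --rot '[[0,0,0],[0,0,0],[0,0,0],[0,0,0],[0,0,0]]' --slide '[[0,0,10],[0,0,15],[0,0,25],[0,0,25],[0,0,10]]' --gripper '[62,62,62,62,62]'

```text
clock: 13.45
eef_pos: [606.8, -17.9, 101.0]
tool_rot: [-3.134, -0.001, 1.427]
force: [-0.1, -0.6, -0.3]
width: 61.9
```

```bash
python3 to.py 630 -196 60 81.6; python3 look.py w13
```

```text
pos [606.8 -17.9 101. ] need slide [  23.2 -178.1  -41. ] rot [-0.13 -0.42 -0.14] w 61.9 F [-0.1 -0.6 -0.3] t 13.45
white [259. 130.] z 12.6 16832 centroid [551.6  -9.3] circ [562.2 -11. ] 91.6
white [ 86. 244.] z 10.9 1237 centroid [ 628.6 -193.6] circ [ 629.8 -195.7] 24.3
```

View pics/w13.png

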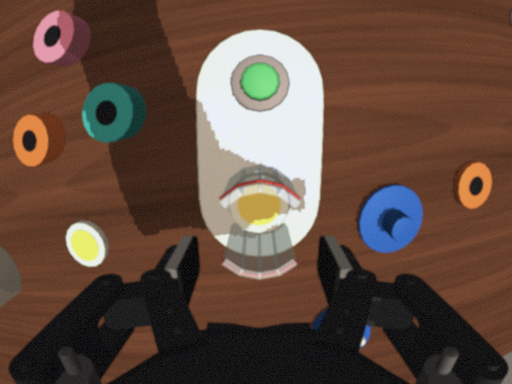

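Puck 1 lies in the tube at (260,208). Before the left puck I check the tumbler's distance.

```bash
python3 - <<'E'
from h import *
for n in ["scene","side"]:
    z=np.load(n+"0.npz");C=cloud(get_calibration(n),z['d'])
    k=(C[...,2]>30)&(C[...,2]<115)&(abs(C[...,0]-650)<120)&(C[...,1]<-220)&(C[...,1]>-420)
    P=C[k]; print(n,len(P),P.min(0).round(),P.max(0).round(),np.median(P,0).round())
    k&=C[...,2]>98; P=C[k]; print(P.mean(0).round(),P.min(0).round(),P.max(0).round())
E
```

```text
scene 485 [ 533. -395.   30.] [ 697. -222.  110.] [ 677. -354.   85.]
[ 661. -363.  105.] [ 625. -395.   98.] [ 694. -331.  110.]
side 447 [ 532. -397.   30.] [ 693. -220.  110.] [ 651. -341.   80.]
[ 656. -360.  104.] [ 623. -397.   98.] [ 690. -332.  110.]
```

Tumbler is at (658,-361), so there is ample clearance.

arm_command --rot '[[0,-0.4,0],[0,0,0],[0,0,0],[0,0,0],[0,0,0]]' --slide '[[4,-28,8],[5,-35,0],[5,-38,0],[5,-38,0],[4,-32,0]]' --gripper '[62,62,62,62,62]'

```text
clock: 13.92
eef_pos: [631.7, -180.0, 112.4]
tool_rot: [3.137, -0.011, 1.447]
force: [0.3, 0.2, 0.0]
width: 61.9
```

arm_command --rot '[[0,0,0],[0,0,0],[0,0,0],[0,0,0]]' --slide '[[0,0,-10],[0,0,-20],[0,0,-20],[0,0,0]]' --gripper '[62,62,62,62]'

```text
clock: 14.25
eef_pos: [630.4, -196.2, 60.1]
tool_rot: [3.133, -0.002, 1.43]
force: [-0.6, 1.0, -0.5]
width: 61.8
```

```bash
python3 to.py 629.8 -195.8 1 81.6; python3 look.py w14
```

```text
pos [ 630.4 -196.2   60.1] need slide [ -0.6   0.4 -59.1] rot [-0.05  0.5  -0.31] w 61.8 F [-0.6  1.  -0.5] t 14.25
white [462.  96.] z 12.4 10001 centroid [560.9 -30. ] circ [567.3  -7.9] 92.9
white [506. 165.] z 12.4 366 centroid [619.5  18.8] circ [617.6  17.1] 18.1
white [260. 211.] z 10.5 1498 centroid [ 628.3 -195.2] circ [ 629.5 -195.3] 23.9
```

arm_command --rot '[[0,0.5,-0.3],[0,0,0],[0,0,0],[0,0,0],[0,0,0]]' --slide '[[-1,0.5,-10],[-0.5,0,-12],[-0.5,0,-12],[-0.5,0,-10],[0,0,0]]' --gripper '[62,62,62,62,62]'

```text
clock: 14.72
eef_pos: [630.6, -193.9, 16.3]
tool_rot: [3.137, -0.001, 1.427]
force: [-0.0, -0.7, -0.6]
width: 62.1
```

```bash
python3 to.py 629.6 -195.6 1 81.6
```

```text
pos [ 630.6 -193.9   16.3] need slide [ -1.   -1.7 -15.3] rot [-0.    0.28 -0.14] w 62.1 F [-0.  -0.7 -0.6] t 14.72
```

arm_command --rot '[[0,0.3,-0.1],[0,0,0],[0,0,0]]' --slide '[[-1.3,-1.7,-6],[-0.4,0,-9],[0,0,0]]' --gripper '[62,62,62]'

```text
clock: 14.97
eef_pos: [628.9, -195.0, -0.3]
tool_rot: [-3.141, -0.0, 1.426]
force: [-0.7, -0.5, -0.5]
width: 61.9
```

```bash
python3 to.py 629.6 -195.6 1 81.6
```

```text
pos [ 6.289e+02 -1.950e+02 -3.000e-01] need slide [ 0.7 -0.6  1.3] rot [-0.02 -0.05 -0.09] w 61.9 F [-0.7 -0.5 -0.5] t 14.97
```

arm_command --rot '[[0,0,0],[0,0,0],[0,0,0],[0,0,0],[0,0,0]]' --slide '[[0.7,-0.6,1],[0,0,0],[0,0,0],[0,0,0],[0,0,0]]' --gripper '[40,40,40,40,40]'

```text
clock: 15.38
eef_pos: [630.6, -196.2, 2.2]
tool_rot: [3.14, 0.0, 1.425]
force: [0.1, 0.1, 0.3]
width: 44.9
```

arm_command --rot '[[0,0,0],[0,0,0],[0,0,0],[0,0,0],[0,0,0]]' --slide '[[0,0,10],[0,0,25],[0,0,30],[0,0,25],[0,0,10]]' --gripper '[40,40,40,40,40]'

```text
clock: 15.8
eef_pos: [627.5, -195.3, 104.5]
tool_rot: [-3.136, -0.001, 1.426]
force: [0.1, -0.8, 0.2]
width: 45.3
```

```bash
python3 to.py 609.4 -18 100 81.6; python3 held.py 9 w15
```

```text
pos [ 627.5 -195.3  104.5] need slide [-18.1 177.3  -4.5] rot [-0.09 -0.32 -0.08] w 45.3 F [ 0.1 -0.8  0.2] t 15.8
disc z-tcp 9.9 6168 centroid [ 625.5 -195.7] circ [ 627.9 -195.9] 24.6
tilt [ 0.012 -0.001]
tube 126 [609.6 -18.1]
tcp [ 627.5 -195.3  104.5] [-3.136e+00 -1.000e-03  1.426e+00] w 45.3
```

arm_command --rot '[[0,-0.3,0],[0,0,0],[0,0,0],[0,0,0],[0,0,0]]' --slide '[[-3,25,0],[-4,34,0],[-4,36,0],[-4,36,0],[-3,28,0]]' --gripper '[40,40,40,40,40]'

```text
clock: 16.27
eef_pos: [608.6, -45.1, 105.6]
tool_rot: [3.134, 0.007, 1.407]
force: [1.0, 0.3, -0.3]
width: 44.9
```

arm_command --rot '[[0,0,0],[0,0,0]]' --slide '[[0,0,0],[0,0,0]]' --gripper '[40,40]'

```text
clock: 16.43
eef_pos: [606.7, -34.4, 104.0]
tool_rot: [3.139, 0.002, 1.419]
force: [0.4, -0.9, 0.5]
width: 44.8
```

```bash
python3 to.py 609.4 -18 88 81.6
```

```text
pos [606.7 -34.4 104. ] need slide [  2.7  16.4 -16. ] rot [0.14 0.15 0.27] w 44.8 F [ 0.4 -0.9  0.5] t 16.43
```

arm_command --rot '[[0.1,0.1,0.3],[0,0,0],[0,0,0]]' --slide '[[2.7,15,-4],[0,0,-6],[0,0,0]]' --gripper '[40,40,40]'

```text
clock: 16.68
eef_pos: [608.6, -20.5, 92.0]
tool_rot: [-3.141, 0.002, 1.425]
force: [-0.0, -0.8, -0.4]
width: 44.9
```

```bash
python3 to.py 609.4 -18 82 81.6
```

```text
pos [608.6 -20.5  92. ] need slide [  0.8   2.5 -10. ] rot [ 0.1  -0.07 -0.03] w 44.9 F [-0.  -0.8 -0.4] t 16.68
```

arm_command --rot '[[0,0,0],[0,0,0],[0,0,0]]' --slide '[[0.8,2.5,-4],[0,0,-5],[0,0,0]]' --gripper '[40,40,40]'

```text
clock: 16.93
eef_pos: [608.9, -22.2, 81.1]
tool_rot: [-3.139, 0.004, 1.42]
force: [0.1, -0.1, -0.6]
width: 45.0
```

```bash
python3 held.py 9 w16
```

```text
disc z-tcp 9.9 6172 centroid [606.9 -22.5] circ [609.4 -22.8] 24.7
tilt [ 0.015 -0.008]
tube 255 [609.2 -18. ]
tcp [608.9 -22.2  81.1] [-3.139  0.004  1.42 ] w 45.0
```

arm_command --rot '[[0,-0.2,0.3],[0,0,0]]' --slide '[[0.4,4.3,3],[0,0,0]]' --gripper '[40,40]'

```text
clock: 17.15
eef_pos: [609.4, -19.3, 84.5]
tool_rot: [3.14, 0.004, 1.423]
force: [0.3, 1.0, -0.1]
width: 45.2
```

```bash
python3 to.py 609.2 -17.8 82 81.6
```

```text
pos [609.4 -19.3  84.5] need slide [-0.2  1.5 -2.5] rot [0.27 0.06 0.06] w 45.2 F [ 0.3  1.  -0.1] t 17.15
```

arm_command --rot '[[0.3,0,0],[0,0,0]]' --slide '[[-0.2,1.8,0],[0,0,0]]' --gripper '[40,40]'

```text
clock: 17.32
eef_pos: [609.5, -17.7, 85.1]
tool_rot: [3.14, -0.001, 1.423]
force: [-0.1, -0.4, 0.0]
width: 44.9
```

```bash
python3 to.py 609.2 -17.8 82 81.6; python3 held.py 9 w17
```

```text
pos [609.5 -17.7  85.1] need slide [-0.3 -0.1 -3.1] rot [-0.04  0.12  0.07] w 44.9 F [-0.1 -0.4  0. ] t 17.32
disc z-tcp 9.9 6162 centroid [607.5 -18.1] circ [610.  -18.4] 24.6
tilt [ 0.018 -0.004]
tube 251 [609.2 -18. ]
tcp [609.5 -17.7  85.1] [ 3.140e+00 -1.000e-03  1.423e+00] w 44.9
```

arm_command --rot '[[0,0,0],[0,0,0],[0,0,0]]' --slide '[[-0.5,0.1,-6],[-0.4,0,-6],[-0.3,0,-6]]' --gripper '[40,40,40]'

```text
clock: 17.62
eef_pos: [609.7, -17.8, 67.6]
tool_rot: [3.136, -0.001, 1.423]
force: [0.1, 0.2, 0.4]
width: 45.2
```

```bash
python3 to.py 609.2 -17.8 25 81.6
```

```text
pos [609.7 -17.8  67.6] need slide [ -0.5   0.  -42.6] rot [-0.02  0.34  0.07] w 45.2 F [0.1 0.2 0.4] t 17.62
```

arm_command --rot '[[0,0.3,0],[0,0,0],[0,0,0]]' --slide '[[-0.8,0,-7],[-0.4,0,-7],[-0.3,0,-7]]' --gripper '[40,40,40]'

```text
clock: 17.87
eef_pos: [607.5, -17.8, 43.8]
tool_rot: [-3.141, -0.0, 1.423]
force: [-0.8, 0.4, 0.1]
width: 45.3
```

```bash
python3 to.py 609.2 -17.8 25 81.6
```

```text
pos [607.5 -17.8  43.8] need slide [  1.7  -0.  -18.8] rot [-0.02 -0.05  0.07] w 45.3 F [-0.8  0.4  0.1] t 17.87
```

arm_command --rot '[[0,0,0],[0,0,0],[0,0,0],[0,0,0]]' --slide '[[1.2,0,-6],[0,0,-6],[0,0,-6],[0,0,0]]' --gripper '[40,40,40,40]'

```text
clock: 18.2
eef_pos: [607.9, -18.6, 22.3]
tool_rot: [-3.138, 0.001, 1.423]
force: [-1.3, 0.7, 8.3]
width: 44.7
```

```bash
python3 to.py 609.2 -17.8 25 81.6
```

```text
pos [607.9 -18.6  22.3] need slide [1.3 0.8 2.7] rot [ 0.03 -0.2   0.09] w 44.7 F [-1.3  0.7  8.3] t 18.2
```

arm_command --rot '[[0,0,0],[0,0,0],[0,0,0]]' --slide '[[1,0.5,1],[0,0,0],[0,0,0]]' --gripper '[62,62,62]'

```text
clock: 18.45
eef_pos: [609.1, -18.3, 22.5]
tool_rot: [-3.138, 0.001, 1.422]
force: [0.1, 0.6, 0.2]
width: 61.8
```

arm_command --rot '[[0,0,0],[0,0,0],[0,0,0],[0,0,0],[0,0,0]]' --slide '[[0,0,10],[0,0,15],[0,0,25],[0,0,25],[0,0,10]]' --gripper '[62,62,62,62,62]'

```text
clock: 18.87
eef_pos: [605.9, -17.8, 108.8]
tool_rot: [-3.131, 0.002, 1.423]
force: [0.0, -0.1, 0.3]
width: 62.3
```

```bash
python3 to.py 549.5 308.5 60 81.6; python3 look.py w18
```

```text
pos [605.9 -17.8 108.8] need slide [-56.4 326.3 -48.8] rot [ 0.02 -0.62  0.07] w 62.3 F [ 0.  -0.1  0.3] t 18.87
white [260. 130.] z 12.6 15673 centroid [551.   -9.1] circ [562.2 -10.9] 91.9
```

View pics/w18.png

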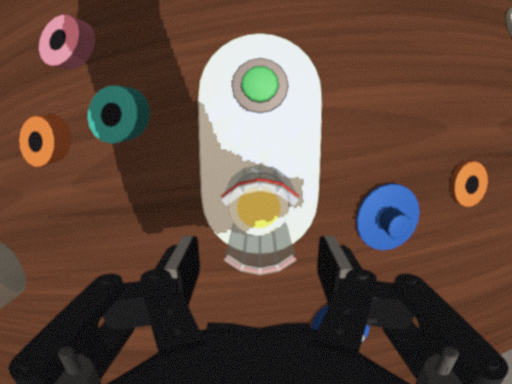

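Two pucks stacked at (260,208). On to the third at (549.5,308.5).

arm_command --rot '[[0,-0.6,0],[0,0,0],[0,0,0],[0,0,0],[0,0,0]]' --slide '[[-4,25,0],[-6,36,0],[-7,38,0],[-7,38,0],[-7,38,0]]' --gripper '[62,62,62,62,62]'

```text
clock: 19.33
eef_pos: [577.2, 146.9, 110.3]
tool_rot: [3.132, 0.008, 1.4]
force: [1.4, -0.2, -0.1]
width: 61.9
```

arm_command --rot '[[0,0,0],[0,0,0],[0,0,0],[0,0,0],[0,0,0]]' --slide '[[-7,38,0],[-7,38,0],[-6,34,0],[-5,20,0],[0,0,0]]' --gripper '[62,62,62,62,62]'

```text
clock: 19.75
eef_pos: [544.0, 294.9, 106.5]
tool_rot: [3.138, 0.003, 1.413]
force: [-0.8, 0.5, 0.3]
width: 62.3
```

```bash
python3 look.py w19; python3 to.py 549.5 308.5 30 81.6
```

```text
white [255.  84.] z 10.7 2621 centroid [452.8 305.8] circ [452.8 305.8] 24.1
white [447. 138.] z 10.4 5708 centroid [517.3 476.2] circ [519.1 483.7] 50.0
white [277. 201.] z 10.6 1353 centroid [551.3 308.7] circ [549.8 308.3] 23.8
white [ 23. 245.] z 12.8 3130 centroid [561.6  14.8] circ [566.3  -5.3] 94.0
pos [544.4 292.8 106.3] need slide [  5.1  15.7 -76.3] rot [0.31 0.17 0.69] w 62.0 F [-0.8  1.2  0.4] t 19.8
```

View pics/w19.png

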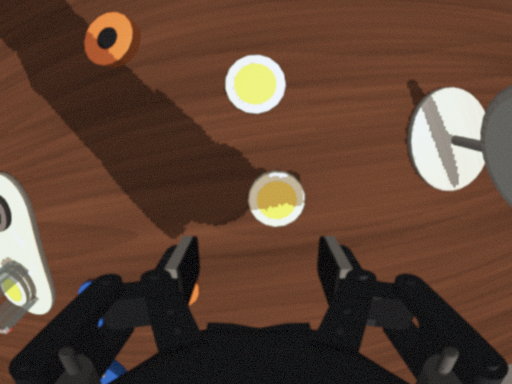

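arm_command --rot '[[0.3,0.2,0.7],[0,0,0],[0,0,0],[0,0,0],[0,0,0]]' --slide '[[4,15,-8],[0,0,-16],[-0.5,0,-16],[-0.5,0,-14],[0,0,0]]' --gripper '[62,62,62,62,62]'

```text
clock: 20.22
eef_pos: [549.6, 300.3, 49.0]
tool_rot: [3.14, 0.006, 1.42]
force: [-1.2, -1.0, -0.8]
width: 61.8
```

```bash
python3 to.py 549.6 308.4 1 81.6
```

```text
pos [549.6 300.3  49. ] need slide [ -0.    8.1 -48. ] rot [0.35 0.04 0.27] w 61.8 F [-1.2 -1.  -0.8] t 20.22
```

arm_command --rot '[[0.3,0,0.3],[0,0,0],[0,0,0],[0,0,0]]' --slide '[[0,8.1,-4],[-0.3,0,-12],[-0.3,0,-12],[0,0,0]]' --gripper '[62,62,62,62]'

```text
clock: 20.55
eef_pos: [551.3, 304.5, 19.3]
tool_rot: [3.139, 0.002, 1.42]
force: [-1.8, -0.4, 0.5]
width: 62.1
```

```bash
python3 to.py 549.6 308.4 1 81.6
```

```text
pos [551.3 304.5  19.3] need slide [ -1.7   3.9 -18.3] rot [0.15 0.13 0.25] w 62.1 F [-1.8 -0.4  0.5] t 20.55
```

arm_command --rot '[[0.2,0.1,0.2],[0,0,0],[0,0,0],[0,0,0]]' --slide '[[-1.9,3.9,-5],[-0.3,0,-6],[-0.3,0,-6],[0,0,0]]' --gripper '[62,62,62,62]'

```text
clock: 20.88
eef_pos: [548.9, 308.6, 0.8]
tool_rot: [3.141, -0.002, 1.423]
force: [0.8, -0.7, 0.4]
width: 61.8
```

```bash
python3 to.py 549.6 308.4 1 81.6
```

```text
pos [548.9 308.6   0.8] need slide [ 0.7 -0.2  0.2] rot [-0.08  0.05  0.05] w 61.8 F [ 0.8 -0.7  0.4] t 20.88
```

arm_command --rot '[[0,0,0],[0,0,0],[0,0,0],[0,0,0],[0,0,0]]' --slide '[[0.6,0,0],[0,0,0],[0,0,0],[0,0,0],[0,0,0]]' --gripper '[40,40,40,40,40]'

```text
clock: 21.3
eef_pos: [550.3, 309.1, 2.1]
tool_rot: [3.139, -0.003, 1.424]
force: [-1.1, 0.4, 0.3]
width: 44.9
```

arm_command --rot '[[0,0,0],[0,0,0],[0,0,0],[0,0,0],[0,0,0]]' --slide '[[0,0,10],[0,0,25],[0,0,30],[0,0,25],[0,0,10]]' --gripper '[40,40,40,40,40]'

```text
clock: 21.72
eef_pos: [547.4, 307.3, 104.3]
tool_rot: [-3.138, 0.002, 1.424]
force: [1.0, -0.2, 0.1]
width: 44.9
```

```bash
python3 held.py 9 w20; python3 to.py 609.2 -17.8 105 81.6
```

```text
disc z-tcp 9.6 6135 centroid [545.6 306.9] circ [548.  306.5] 24.5
tilt [ 0.011 -0.005]
tcp [547.4 307.3 104.3] [-3.138e+00  2.000e-03  1.424e+00] w 44.9
pos [548.2 307.8 105.4] need slide [  61.  -325.6   -0.4] rot [ 0.02 -0.1   0.05] w 44.8 F [0.5 0.  0.8] t 21.77
```

arm_command --rot '[[0,0,0],[0,0,0],[0,0,0],[0,0,0],[0,0,0]]' --slide '[[4,-25,0],[7,-36,0],[7,-38,0],[7,-38,0],[7,-38,0]]' --gripper '[40,40,40,40,40]'

```text
clock: 22.18
eef_pos: [576.5, 143.5, 105.2]
tool_rot: [-3.14, -0.011, 1.446]
force: [-0.5, -0.2, -0.3]
width: 44.9
```

arm_command --rot '[[0,0,0],[0,0,0],[0,0,0],[0,0,0],[0,0,0]]' --slide '[[7,-38,0],[7,-38,0],[7,-34,0],[6,-20,0],[0,0,0]]' --gripper '[40,40,40,40,40]'

```text
clock: 22.6
eef_pos: [601.9, -5.9, 100.9]
tool_rot: [-3.136, -0.003, 1.434]
force: [0.4, -1.7, -0.2]
width: 45.0
```

```bash
python3 to.py 609.2 -17.8 90 81.6
```

```text
pos [601.9  -5.9 100.9] need slide [  7.3 -11.9 -10.9] rot [-0.23 -0.31 -0.56] w 45.0 F [ 0.4 -1.7 -0.2] t 22.6
```

arm_command --rot '[[-0.2,-0.3,-0.6],[0,0,0],[0,0,0]]' --slide '[[7.3,-11,-4],[0,0,-4],[0,0,0]]' --gripper '[40,40,40]'

```text
clock: 22.85
eef_pos: [608.6, -18.5, 90.1]
tool_rot: [-3.139, -0.0, 1.42]
force: [-0.6, 1.6, -0.6]
width: 44.7
```

```bash
python3 to.py 609.2 -17.8 88 81.6
```

```text
pos [608.6 -18.5  90.1] need slide [ 0.6  0.7 -2.1] rot [-0.05 -0.15  0.24] w 44.7 F [-0.6  1.6 -0.6] t 22.85
```

arm_command --rot '[[0,-0.1,0.2],[0,0,0]]' --slide '[[0.6,0.7,-3],[0,0,0]]' --gripper '[40,40]'

```text
clock: 23.02
eef_pos: [608.5, -14.8, 85.8]
tool_rot: [-3.139, -0.002, 1.427]
force: [-0.6, 0.2, -0.1]
width: 44.8
```

```bash
python3 held.py 9 w21;python3 to.py 609.2 -17.8 84 81.6
```

```text
disc z-tcp 9.6 6132 centroid [606.8 -15.3] circ [609.2 -15.7] 24.7
tilt [ 0.011 -0.001]
tube 255 [609.2 -18. ]
tcp [608.5 -14.8  85.8] [-3.139e+00 -2.000e-03  1.427e+00] w 44.8
pos [608.7 -14.5  86.1] need slide [ 0.5 -3.3 -2.1] rot [-0.14 -0.12 -0.18] w 44.6 F [ 0.6  0.5 -0.5] t 23.07
```

arm_command --rot '[[-0.1,-0.1,-0.2],[0,0,0],[0,0,0]]' --slide '[[0.3,-3.2,0],[0,0,0],[0,0,0]]' --gripper '[40,40,40]'

```text
clock: 23.32
eef_pos: [608.9, -14.6, 86.2]
tool_rot: [-3.141, -0.002, 1.428]
force: [-1.0, 0.2, -0.2]
width: 45.1
```

```bash
python3 held.py 9 w22;python3 to.py 609.2 -17.8 84 81.6
```

```text
disc z-tcp 9.6 6185 centroid [607.  -15.2] circ [608.4 -18.5] 27.6
tilt [ 0.015 -0.002]
tube 252 [609.2 -18. ]
tcp [608.9 -14.6  86.2] [-3.141e+00 -2.000e-03  1.428e+00] w 45.1
pos [608.9 -14.7  86.2] need slide [ 0.3 -3.1 -2.2] rot [-0.1  -0.01 -0.23] w 44.9 F [-0.7  0.9 -1. ] t 23.37
```

arm_command --rot '[[0,0,-0.2],[0,0,0],[0,0,0]]' --slide '[[0.3,-3,0],[0,0,0],[0,0,0]]' --gripper '[40,40,40]'

```text
clock: 23.62
eef_pos: [609.5, -17.6, 86.7]
tool_rot: [3.141, -0.002, 1.425]
force: [0.0, 0.3, -0.2]
width: 45.1
```

```bash
python3 to.py 609.2 -17.8 84 81.6
```

```text
pos [609.5 -17.6  86.7] need slide [-0.3 -0.2 -2.7] rot [-0.1   0.03 -0.05] w 45.1 F [ 0.   0.3 -0.2] t 23.62
```

arm_command --rot '[[0,0,0],[0,0,0],[0,0,0]]' --slide '[[-0.6,-0.1,-5],[-0.4,0,-6],[-0.3,0,-6]]' --gripper '[40,40,40]'

```text
clock: 23.87
eef_pos: [609.4, -18.2, 70.0]
tool_rot: [3.138, -0.002, 1.424]
force: [0.1, 0.9, -0.1]
width: 45.2
```

```bash
python3 to.py 609.2 -17.8 35 81.6
```

```text
pos [609.4 -18.2  70. ] need slide [ -0.2   0.4 -35. ] rot [-0.1   0.23 -0.  ] w 45.2 F [ 0.1  0.9 -0.1] t 23.87
```

arm_command --rot '[[0,0.2,0],[0,0,0],[0,0,0]]' --slide '[[-0.6,0.3,-7],[-0.4,0,-7],[-0.3,0,-7]]' --gripper '[40,40,40]'

```text
clock: 24.12
eef_pos: [607.4, -17.9, 46.3]
tool_rot: [-3.141, -0.002, 1.424]
force: [1.0, -0.0, -0.5]
width: 44.8
```

```bash
python3 to.py 609.2 -17.8 35 81.6
```

```text
pos [607.4 -17.9  46.3] need slide [  1.8   0.1 -11.3] rot [-0.1  -0.05  0.  ] w 44.8 F [ 1.  -0.  -0.5] t 24.12
```

arm_command --rot '[[0,0,0],[0,0,0],[0,0,0]]' --slide '[[1.5,0,-6],[0,0,-5],[0,0,0]]' --gripper '[40,40,40]'

```text
clock: 24.37
eef_pos: [608.2, -17.8, 33.0]
tool_rot: [-3.138, -0.001, 1.424]
force: [-3.5, 1.4, 14.5]
width: 45.2
```

```bash
python3 to.py 609.2 -17.8 34 81.6
```

```text
pos [608.2 -17.8  33. ] need slide [1. 0. 1.] rot [-0.1  -0.19  0.  ] w 45.2 F [-3.5  1.4 14.5] t 24.37
```

Seated (14 N contact). Release and rise.

arm_command --rot '[[0,0,0],[0,0,0],[0,0,0]]' --slide '[[0.5,0,0.8],[0,0,0],[0,0,0]]' --gripper '[62,62,62]'

```text
clock: 24.62
eef_pos: [609.0, -17.8, 33.2]
tool_rot: [-3.138, -0.001, 1.424]
force: [-0.5, 0.2, -0.3]
width: 62.0
```

arm_command --rot '[[0,0,0],[0,0,0],[0,0,0],[0,0,0],[0,0,0]]' --slide '[[0,0,10],[0,0,15],[0,0,25],[0,0,20],[0,0,5]]' --gripper '[62,62,62,62,62]'

```text
clock: 25.03
eef_pos: [606.6, -17.7, 109.7]
tool_rot: [-3.132, -0.0, 1.424]
force: [0.0, 0.4, -0.1]
width: 61.9
```

```bash
python3 to.py 452.6 305.8 60 81.6; python3 look.py w23
```

```text
pos [606.6 -17.7 109.7] need slide [-154.   323.5  -49.7] rot [-0.1  -0.52 -0.01] w 61.9 F [ 0.   0.4 -0.1] t 25.03
white [259. 129.] z 12.5 15496 centroid [550.8  -9.1] circ [562.3 -11.4] 91.7
```

View pics/w23.png

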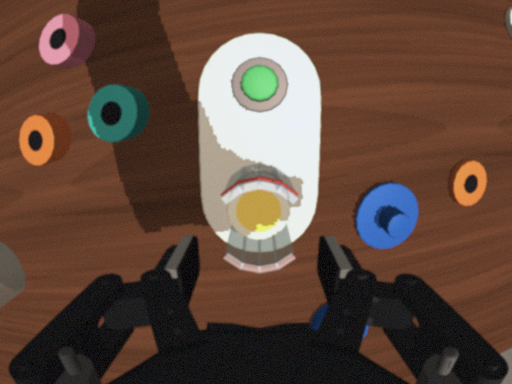

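Three pucks stacked at (259,210). Next is the fourth, at (452.6,305.8).

arm_command --rot '[[0,-0.5,0],[0,0,0],[0,0,0],[0,0,0],[0,0,0]]' --slide '[[-12,25,0],[-16,34,0],[-17,36,0],[-17,36,0],[-17,36,0]]' --gripper '[62,62,62,62,62]'

```text
clock: 25.5
eef_pos: [529.4, 139.7, 108.8]
tool_rot: [3.133, 0.005, 1.402]
force: [1.0, 0.5, -0.1]
width: 61.8
```

arm_command --rot '[[0,0,0],[0,0,0],[0,0,0],[0,0,0],[0,0,0]]' --slide '[[-17,36,0],[-17,36,0],[-15,34,0],[-10,22,0],[0,0,0]]' --gripper '[62,62,62,62,62]'

```text
clock: 25.92
eef_pos: [458.9, 282.1, 105.0]
tool_rot: [3.14, 0.004, 1.415]
force: [-0.2, -0.0, -0.4]
width: 62.4
```

```bash
python3 look.py w24; python3 to.py 452.6 305.8 30 81.6
```

```text
white [286. 184.] z 10.7 2206 centroid [451.7 305.9] circ [452.3 305.9] 23.9
white [457. 219.] z 10.4 4700 centroid [514.3 477.6] circ [518.8 482.7] 50.4
white [ 38. 282.] z 12.7 2890 centroid [525.8   1.5] circ [539.6 -20.9] 76.1
pos [459.8 279.8 104.9] need slide [ -7.2  26.  -74.9] rot [0.3  0.05 0.64] w 61.5 F [-0.   0.8 -0.2] t 25.97
```

arm_command --rot '[[0.3,0,0.6],[0,0,0],[0,0,0],[0,0,0],[0,0,0]]' --slide '[[-6,18,-6],[-2,8,-15],[-0.5,0,-15],[-0.5,0,-12],[0,0,0]]' --gripper '[62,62,62,62,62]'

```text
clock: 26.38
eef_pos: [453.3, 300.7, 53.7]
tool_rot: [3.138, 0.004, 1.419]
force: [-1.4, 0.3, 0.3]
width: 61.9
```

```bash
python3 to.py 452.5 305.8 1 81.6
```

```text
pos [453.3 300.7  53.7] need slide [ -0.8   5.1 -52.7] rot [0.26 0.17 0.31] w 61.9 F [-1.4  0.3  0.3] t 26.38
```

arm_command --rot '[[0.3,0.2,0.3],[0,0,0],[0,0,0],[0,0,0]]' --slide '[[-0.8,5.1,-8],[-0.3,0,-12],[-0.3,0,-12],[0,0,0]]' --gripper '[62,62,62,62]'

```text
clock: 26.72
eef_pos: [454.7, 302.1, 19.5]
tool_rot: [3.141, 0.0, 1.418]
force: [-0.3, 0.0, 0.1]
width: 61.9
```

```bash
python3 to.py 452.5 305.8 1 81.6
```

```text
pos [454.7 302.1  19.5] need slide [ -2.2   3.7 -18.5] rot [0.03 0.04 0.33] w 61.9 F [-0.3  0.   0.1] t 26.72
```

arm_command --rot '[[0,0,0.3],[0,0,0],[0,0,0],[0,0,0]]' --slide '[[-2.2,3.7,-5],[-0.3,0,-6],[-0.3,0,-6],[0,0,0]]' --gripper '[62,62,62,62]'

```text
clock: 27.05
eef_pos: [452.9, 305.3, 1.3]
tool_rot: [3.14, 0.0, 1.422]
force: [-0.3, -0.2, 0.4]
width: 62.0
```

```bash
python3 to.py 452.5 305.8 1 81.6
```

```text
pos [452.9 305.3   1.3] need slide [-0.4  0.5 -0.3] rot [0.02 0.11 0.11] w 62.0 F [-0.3 -0.2  0.4] t 27.05
```

arm_command --rot '[[0,0,0],[0,0,0],[0,0,0],[0,0,0],[0,0,0]]' --slide '[[0,0,-0.5],[0,0,0],[0,0,0],[0,0,0],[0,0,0]]' --gripper '[40,40,40,40,40]'

```text
clock: 27.47
eef_pos: [453.4, 305.7, 2.1]
tool_rot: [3.138, -0.001, 1.423]
force: [-0.4, 0.5, -0.8]
width: 44.9
```

arm_command --rot '[[0,0,0],[0,0,0],[0,0,0],[0,0,0],[0,0,0]]' --slide '[[0,0,10],[0,0,25],[0,0,30],[0,0,25],[0,0,10]]' --gripper '[40,40,40,40,40]'

```text
clock: 27.88
eef_pos: [450.9, 303.9, 105.2]
tool_rot: [-3.14, 0.004, 1.423]
force: [0.6, 0.9, -0.0]
width: 44.9
```

```bash
python3 held.py 9 w25; python3 to.py 609.2 -17.8 108 81.6
```

```text
disc z-tcp 9.6 6301 centroid [447.8 303.7] circ [445.1 304.1] 29.2
tilt [ 0.009 -0.005]
tube 40 [610.4 -19.9]
tcp [450.9 303.9 105.2] [-3.14   0.004  1.423] w 44.9
pos [451.6 304.4 106.3] need slide [ 157.6 -322.2    1.7] rot [ 0.11 -0.02  0.1 ] w 44.7 F [-0.3  0.7  0.9] t 27.93
```

arm_command --rot '[[0,0,0],[0,0,0],[0,0,0],[0,0,0],[0,0,0]]' --slide '[[12,-25,0],[16,-34,0],[17,-36,0],[17,-36,0],[17,-36,0]]' --gripper '[40,40,40,40,40]'

```text
clock: 28.35
eef_pos: [528.3, 146.4, 110.3]
tool_rot: [3.14, -0.01, 1.447]
force: [0.5, 0.0, -0.1]
width: 44.8
```

arm_command --rot '[[0,0,0],[0,0,0],[0,0,0],[0,0,0],[0,0,0]]' --slide '[[17,-36,0],[17,-36,0],[17,-34,0],[12,-20,0],[0,0,0]]' --gripper '[40,40,40,40,40]'

```text
clock: 28.77
eef_pos: [595.6, 1.2, 111.0]
tool_rot: [3.136, -0.004, 1.434]
force: [-0.5, -0.3, -0.7]
width: 45.0
```

```bash
python3 to.py 609.2 -17.8 92 81.6
```

```text
pos [595.6   1.2 111. ] need slide [ 13.6 -19.  -19. ] rot [-0.18  0.36 -0.57] w 45.0 F [-0.5 -0.3 -0.7] t 28.77
```

arm_command --rot '[[-0.2,0.4,-0.6],[0,0,0],[0,0,0],[0,0,0]]' --slide '[[7,-10,-6],[6.5,-9,-10],[0,0,-4],[0,0,0]]' --gripper '[40,40,40,40]'

```text
clock: 29.1
eef_pos: [608.7, -20.4, 89.6]
tool_rot: [-3.14, 0.001, 1.419]
force: [-0.3, -0.2, -0.6]
width: 45.0
```

```bash
python3 to.py 609.2 -17.8 88 81.6
```

```text
pos [608.7 -20.4  89.6] need slide [ 0.5  2.6 -1.6] rot [ 0.01 -0.11  0.28] w 45.0 F [-0.3 -0.2 -0.6] t 29.1
```

arm_command --rot '[[0,-0.1,0.3],[0,0,0],[0,0,0]]' --slide '[[0.5,2.6,-2],[0,0,0],[0,0,0]]' --gripper '[40,40,40]'

```text
clock: 29.35
eef_pos: [607.2, -13.9, 86.6]
tool_rot: [-3.138, -0.001, 1.429]
force: [0.3, 0.0, 0.4]
width: 45.1
```

```bash
python3 held.py 9 w26; python3 to.py 609.2 -17.8 86 81.6
```

```text
disc z-tcp 9.5 6261 centroid [604.2 -14.2] circ [601.3 -13.9] 29.2
tilt [0.008 0.   ]
tube 261 [609.2 -18. ]
tcp [607.2 -13.9  86.6] [-3.138e+00 -1.000e-03  1.429e+00] w 45.1
pos [607.1 -13.4  86.6] need slide [ 2.1 -4.4 -0.6] rot [-0.13 -0.19 -0.33] w 44.9 F [-0.5  0.8 -0.1] t 29.4
```

View pics/w26.png

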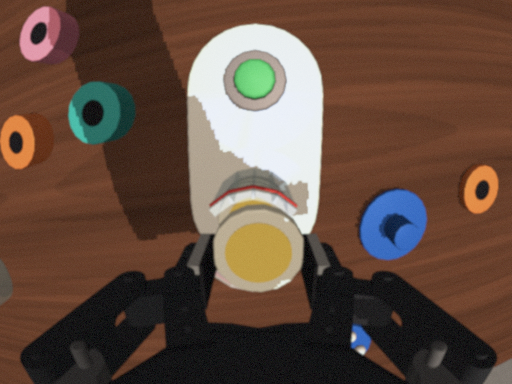

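arm_command --rot '[[-0.1,-0.2,-0.3],[0,0,0],[0,0,0]]' --slide '[[2.3,-4.4,0],[0,0,0],[0,0,0]]' --gripper '[40,40,40]'

```text
clock: 29.65
eef_pos: [609.7, -16.2, 87.4]
tool_rot: [3.14, -0.001, 1.427]
force: [-0.8, 0.4, 0.2]
width: 44.7
```

```bash
python3 - <<'E'
from h import *
s=telemetry.read_state();t=s['eef_pos'];print(t,s['tool_rot'])
cal,p,d=grab("wrist","w27");C=cloud(cal,d,True)
m=max([b for b in blobs(p,'yellow',200)]+[b for b in blobs(p,'orange',200)],key=lambda b:b[2]);print(m[1],m[2]);circ(C,m[0],"yellow")
E
```

```text
[609.67104416 -16.20901567  87.3582472 ] [ 3.14042385e+00 -1.24039150e-03  1.42697978e+00]Traceback (most recent call last):
  File "<stdin>", line 4, in <module>
ValueError: max() iterable argument is empty
```

The puck is held level at (258,249), same as before. Lowering.

arm_command --rot '[[0,0,-0.1],[0,0,0],[0,0,0]]' --slide '[[0,-1.6,-2],[0,0,-2],[0,0,0]]' --gripper '[40,40,40]'

```text
clock: 29.95
eef_pos: [610.0, -18.4, 83.5]
tool_rot: [3.139, -0.001, 1.425]
force: [0.2, 0.6, 0.2]
width: 44.9
```

```bash
python3 to.py 609.6 -17.8 44 81.6
```

```text
pos [610.  -18.4  83.5] need slide [ -0.4   0.6 -39.5] rot [-0.04  0.14 -0.02] w 44.9 F [0.2 0.6 0.2] t 29.95
```

arm_command --rot '[[0,0.1,0],[0,0,0],[0,0,0]]' --slide '[[-0.6,0.4,-6],[-0.3,0,-6],[-0.3,0,-6]]' --gripper '[40,40,40]'

```text
clock: 30.2
eef_pos: [609.7, -18.3, 65.1]
tool_rot: [3.139, -0.001, 1.424]
force: [0.2, -0.1, 0.5]
width: 44.8
```

```bash
python3 to.py 609.6 -17.8 44 81.6
```

```text
pos [609.7 -18.3  65.1] need slide [ -0.1   0.5 -21.1] rot [-0.04  0.17  0.01] w 44.8 F [ 0.2 -0.1  0.5] t 30.2
```

arm_command --rot '[[0,0.1,0],[0,0,0],[0,0,0],[0,0,0]]' --slide '[[-0.4,0.4,-6],[-0.3,0,-6],[0,0,-6],[0,0,-2.5]]' --gripper '[40,40,40,40]'

```text
clock: 30.53
eef_pos: [608.2, -17.7, 42.9]
tool_rot: [-3.14, -0.0, 1.424]
force: [-8.8, -0.4, 42.1]
width: 45.1
```

```bash
python3 to.py 609.6 -17.8 44 81.6
```

```text
pos [608.2 -17.7  42.9] need slide [ 1.4 -0.1  1.1] rot [-0.04 -0.07  0.  ] w 45.1 F [-8.8 -0.4 42.1] t 30.53
```

arm_command --rot '[[0,0,0],[0,0,0],[0,0,0],[0,0,0]]' --slide '[[0.4,0,1],[0,0,0],[0,0,0],[0,0,0]]' --gripper '[45,62,62,62]'

```text
clock: 30.87
eef_pos: [608.8, -17.7, 43.6]
tool_rot: [-3.141, -0.001, 1.424]
force: [-0.2, 0.6, 0.7]
width: 61.9
```

arm_command --rot '[[0,0,0],[0,0,0],[0,0,0],[0,0,0],[0,0,0]]' --slide '[[0,0,10],[0,0,15],[0,0,20],[0,0,15],[0,0,0]]' --gripper '[62,62,62,62,62]'

```text
clock: 31.28
eef_pos: [606.7, -17.6, 105.0]
tool_rot: [-3.136, 0.0, 1.424]
force: [-0.2, 0.2, -0.5]
width: 62.1
```

```bash
python3 to.py 389 196 60 81.6; python3 look.py w28
```

```text
pos [606.7 -17.6 105. ] need slide [-217.7  213.6  -45. ] rot [-0.04 -0.34 -0.  ] w 62.1 F [-0.2  0.2 -0.5] t 31.28
white [259. 128.] z 12.6 16018 centroid [550.  -9.] circ [562.4 -10.4] 92.2
```

View pics/w28.png

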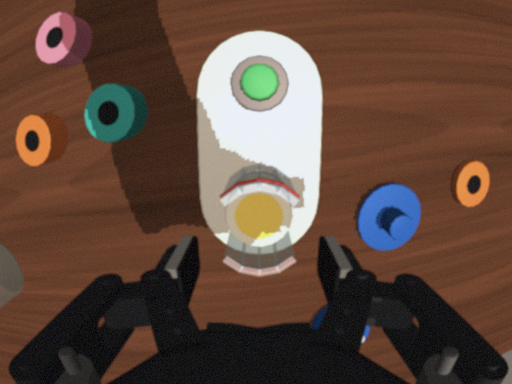

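Four pucks stacked at (259,213). Now the 20 mm spacer near (388,196).

arm_command --rot '[[0,-0.3,0],[0,0,0],[0,0,0],[0,0,0],[0,0,0]]' --slide '[[-18,18,3],[-24,24,0],[-26,26,0],[-26,26,0],[-26,26,0]]' --gripper '[66,66,66,66,66]'

```text
clock: 31.75
eef_pos: [487.5, 95.8, 105.1]
tool_rot: [3.135, 0.004, 1.408]
force: [0.4, 1.6, 0.1]
width: 66.2
```

arm_command --rot '[[0,0,0],[0,0,0],[0,0,0],[0,0,0],[0,0,0]]' --slide '[[-26,26,0],[-24,24,0],[-18,18,0],[0,0,0],[0,0,0]]' --gripper '[66,66,66,66,66]'

```text
clock: 32.17
eef_pos: [406.2, 171.2, 102.4]
tool_rot: [-3.137, 0.006, 1.42]
force: [0.2, 0.8, -0.6]
width: 65.8
```

```bash
python3 look.py w29; python3 to.py 389 196 60 81.6
```

```text
white [504. 255.] z 10.2 827 centroid [522.  449.1] circ [522.3 466.3] 46.3
white [134. 346.] z 12.8 924 centroid [5.624e+02 5.000e-01] circ [572.2 -19.6] 61.7
pos [406.1 171.2 102.3] need slide [-17.1  24.8 -42.3] rot [ 0.3  -0.34  0.25] w 66.0 F [-1.4  0.5  0.6] t 32.22
```

View pics/w29.png

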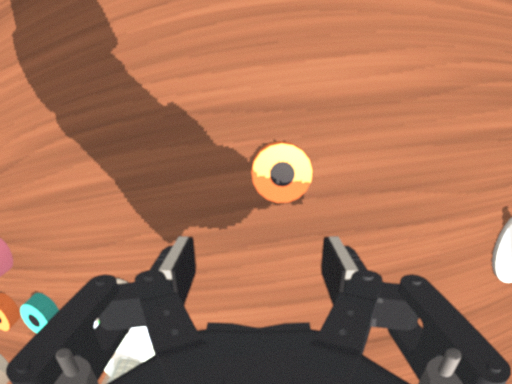

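```bash
cat > sp.py <<'E'
from h import *
import sys
cal,p,d=grab("wrist",sys.argv[1]);C=cloud(cal,d,True);t=telemetry.read_state()['eef_pos']
k=(C[...,2]>15)&(C[...,2]<26)&(np.hypot(C[...,0]-388,C[...,1]-196)<40)&(d>0)
circ(C,k,"spacer z %.1f"%np.median(C[k][:,2]))
E
python3 sp.py w30; python3 to.py 388 196 40 81.6
```

```text
spacer z 20.6 2789 centroid [385.5 191.7] circ [386.3 192. ] 23.9
pos [407.2 170.5 102.4] need slide [-19.2  25.5 -62.4] rot [ 0.3  -0.27  0.36] w 65.7 F [ 0.1 -0.5 -0. ] t 32.27
```

arm_command --rot '[[0.3,-0.3,0.3],[0,0,0],[0,0,0],[0,0,0],[0,0,0]]' --slide '[[-12,14,-4],[-9,8,-12],[-0.5,0,-14],[-0.5,0,-12],[0,0,0]]' --gripper '[66,66,66,66,66]'

```text
clock: 32.68
eef_pos: [392.2, 188.3, 59.1]
tool_rot: [3.134, -0.001, 1.41]
force: [-0.2, -0.5, -1.2]
width: 66.1
```

```bash
python3 sp.py w31; python3 to.py 386.3 192 40 81.6
```

```text
spacer z 20.6 3962 centroid [384.8 191.9] circ [386.  191.9] 24.1
pos [393.1 188.4  59.8] need slide [ -6.8   3.6 -19.8] rot [-0.04  0.57  0.87] w 65.9 F [ 0.5 -0.2 -0.5] t 32.73
```

arm_command --rot '[[0,0.5,0.9],[0,0,0],[0,0,0],[0,0,0]]' --slide '[[-7.2,3.6,-6],[-0.5,0,-12],[-0.5,0,-12],[0,0,0]]' --gripper '[66,66,66,66]'

```text
clock: 33.07
eef_pos: [386.7, 190.8, 44.2]
tool_rot: [-3.133, 0.001, 1.418]
force: [-0.4, -1.0, -0.3]
width: 66.4
```

```bash
python3 to.py 386 192 3 81.6
```

```text
pos [386.7 190.8  44.2] need slide [ -0.7   1.2 -41.2] rot [-0.04 -0.51  0.34] w 66.4 F [-0.4 -1.  -0.3] t 33.07
```

arm_command --rot '[[0,-0.5,0.3],[0,0,0],[0,0,0],[0,0,0]]' --slide '[[-0.7,1.2,-8],[0,0,-10],[0,0,-8],[0,0,0]]' --gripper '[66,66,66,66]'

```text
clock: 33.4
eef_pos: [389.2, 189.7, 23.9]
tool_rot: [-3.138, -0.001, 1.416]
force: [-0.1, -0.2, 1.1]
width: 65.9
```

```bash
python3 to.py 386 192 3 81.6; python3 -c "
from h import *
print(telemetry.read_state()['qpos'].round(3))"
```

```text
pos [389.2 189.7  23.9] need slide [ -3.2   2.3 -20.9] rot [-0.09 -0.2   0.46] w 65.9 F [-0.1 -0.2  1.1] t 33.4
[-0.699  0.757  0.271  2.259 -0.916  0.238  1.82 ]
```

Joint 6 is at 0.238, close to its 0.23 limit. I'll raise and tilt about the jaw axis, fingertips towards the base; the pads stay flat on the rim, and I'll untilt after lifting.

arm_command --rot '[[0.6,4,0.2],[0.6,4,0.2],[0,0,0],[0,0,0]]' --slide '[[0,0,10],[0,0,6],[0,0,0],[0,0,0]]' --gripper '[66,66,66,66]'

```text
clock: 33.73
eef_pos: [389.2, 186.7, 42.7]
tool_rot: [-2.991, 0.005, 1.421]
force: [-0.6, 0.2, 0.0]
width: 65.8
```

```bash
python3 to.py 386 192 3 81.6; python3 -c "
from h import *
print(telemetry.read_state()['qpos'].round(3))"; python3 sp.py w32
```

```text
pos [389.2 186.7  42.7] need slide [ -3.2   5.3 -39.7] rot [-0.97 -8.58  0.23] w 65.8 F [-0.6  0.2  0. ] t 33.73
[-0.734  0.775  0.434  2.145 -0.774  0.546  1.748]
spacer z 20.6 4613 centroid [385.4 191.8] circ [386.3 191.9] 24.0
```

Joint 6 is now 0.55. Descending.

arm_command --rot '[[0,0,0.2],[0,0,0],[0,0,0],[0,0,0]]' --slide '[[-3,5.3,-3],[0,0,-8],[0,0,-8],[0,0,0]]' --gripper '[66,66,66,66]'

```text
clock: 34.12
eef_pos: [383.6, 192.8, 22.4]
tool_rot: [-2.992, 0.005, 1.424]
force: [0.2, 0.5, -0.6]
width: 66.3
```

```bash
python3 to.py 386 192 4 81.6; python3 -c "
from h import *
print(telemetry.read_state()['qpos'].round(3))"
```

```text
pos [383.6 192.8  22.4] need slide [  2.4  -0.8 -18.4] rot [-0.98 -8.51  0.03] w 66.3 F [ 0.2  0.5 -0.6] t 34.12
[-0.721  0.807  0.388  2.157 -0.821  0.493  1.778]
```

arm_command --rot '[[0,0,0],[0,0,0],[0,0,0],[0,0,0]]' --slide '[[1.4,-0.8,-6],[0,0,-7],[0,0,-5],[0,0,0]]' --gripper '[66,66,66,66]'

```text
clock: 34.45
eef_pos: [383.4, 191.5, 1.4]
tool_rot: [-2.99, 0.006, 1.424]
force: [-0.6, 1.2, 0.4]
width: 66.3
```

```bash
python3 to.py 385 192 4 81.6; python3 sp.py w33
```

```text
pos [383.4 191.5   1.4] need slide [1.6 0.5 2.6] rot [-0.91 -8.67  0.02] w 66.3 F [-0.6  1.2  0.4] t 34.45
spacer z 20.6 7830 centroid [384.8 192.9] circ [388.1 196. ] 40.0
```

View pics/w33.png

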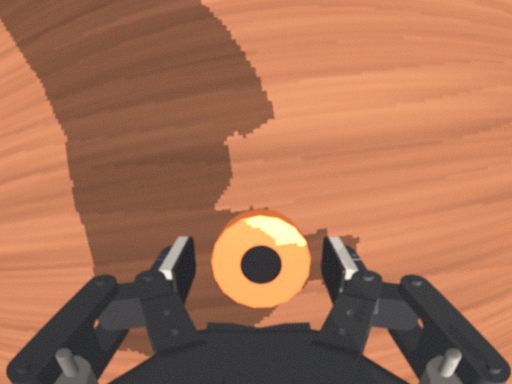

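The spacer is centred between the pads at (261,259). Closing.

arm_command --rot '[[0,0,0],[0,0,0],[0,0,0],[0,0,0],[0,0,0]]' --slide '[[1.8,0.4,3],[0,0,0],[0,0,0],[0,0,0],[0,0,0]]' --gripper '[40,40,40,40,40]'

```text
clock: 34.92
eef_pos: [387.0, 191.9, 6.5]
tool_rot: [-2.992, 0.005, 1.423]
force: [-0.5, -0.8, 0.0]
width: 45.7
```

arm_command --rot '[[0,0,0],[0,0,0]]' --slide '[[0,0,0],[0,0,0]]' --gripper '[40,40]'

```text
clock: 35.08
eef_pos: [387.2, 192.1, 6.7]
tool_rot: [-2.993, 0.005, 1.423]
force: [0.3, -0.5, -0.3]
width: 45.4
```

```bash
python3 to.py 385 192 4 81.6; python3 -c "
from h import *
print(telemetry.read_state()['qpos'].round(3))"
```

```text
pos [387.2 192.1   6.7] need slide [-2.2 -0.1 -2.7] rot [-0.99 -8.48  0.06] w 45.4 F [ 0.3 -0.5 -0.3] t 35.08
[-0.697  0.836  0.359  2.151 -0.846  0.464  1.802]
```

```bash
sed -i "s/def to(x,y,z,yaw):/def to(x,y,z,yaw,roll=np.pi):/; s/\[np.pi,0,np.radians(yaw)\]/[roll,0,np.radians(yaw)]/; s/sys.argv\[1:5\]/sys.argv[1:]/" to.py; python3 to.py 387 192 100 81.6 -2.992
```

```text
pos [387.2 192.1   6.7] need slide [-0.2 -0.1 93.3] rot [0.27 0.   0.04] w 45.4 F [ 0.3 -0.5 -0.3] t 35.08
```

arm_command --rot '[[0,0,0],[0,0,0],[0,0,0],[0,0,0],[0,0,0]]' --slide '[[0,0,6],[0,0,12],[0,0,20],[4,0,25],[8,-4,25]]' --gripper '[40,40,40,40,40]'

```text
clock: 35.5
eef_pos: [393.4, 187.0, 95.0]
tool_rot: [-2.98, 0.011, 1.424]
force: [0.9, 0.1, -0.2]
width: 45.5
```

```bash
python3 to.py 387 192 100 81.6 -2.992; python3 -c "
from h import *
print(telemetry.read_state()['qpos'].round(3))"; python3 held.py 13 w34
```

```text
pos [393.4 187.   95. ] need slide [-6.4  5.   5. ] rot [ 0.52 -0.75  0.02] w 45.5 F [ 0.9  0.1 -0.2] t 35.5
[-0.803  0.698  0.546  2.103 -0.67   0.69   1.662]
disc z-tcp 15.2 5942 centroid [392.5 186.7] circ [395.5 186.2] 25.4
tilt [ 0.002 -0.005]
tcp [393.4 187.   95. ] [-2.98   0.011  1.424] w 45.5
```

View pics/w34.png

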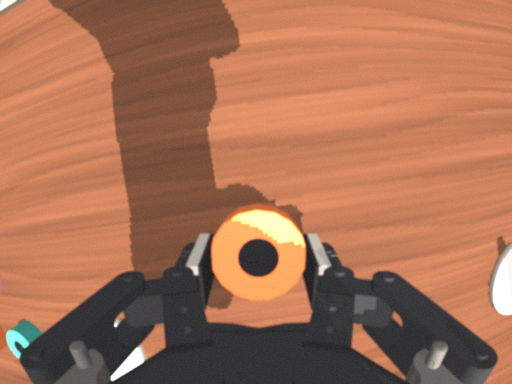

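The spacer is held level (258,257). Moving over the tube with the tilt kept.

arm_command --rot '[[0,0,0],[0,0,0],[0,0,0],[0,0,0],[0,0,0]]' --slide '[[16,-15,8],[22,-20,4],[26,-25,0],[26,-25,0],[26,-25,0]]' --gripper '[40,40,40,40,40]'

```text
clock: 35.97
eef_pos: [512.0, 80.7, 115.5]
tool_rot: [-2.984, 0.001, 1.437]
force: [0.5, 1.6, -0.9]
width: 45.7
```

arm_command --rot '[[0,0,0],[0,0,0],[0,0,0],[0,0,0],[0,0,0]]' --slide '[[26,-25,0],[26,-25,0],[20,-19,0],[6,-6,0],[0,0,0]]' --gripper '[40,40,40,40,40]'

```text
clock: 36.38
eef_pos: [597.0, -7.1, 116.9]
tool_rot: [-2.99, 0.007, 1.429]
force: [-0.5, -0.5, -1.1]
width: 45.6
```

```bash
python3 to.py 610 -17.8 98 81.6 -2.992; python3 held.py 13 w35
```

```text
pos [597.   -7.1 116.9] need slide [ 13.  -10.7 -18.9] rot [ 0.37 -0.15 -0.28] w 45.6 F [-0.5 -0.5 -1.1] t 36.38
disc z-tcp 15.2 5865 centroid [595.9  -7.6] circ [598.3  -8.4] 25.1
tilt [ 0.012 -0.001]
tube 69 [609.1 -18.6]
tcp [597.   -7.1 116.9] [-2.99   0.007  1.429] w 45.6
```

View pics/w35.png

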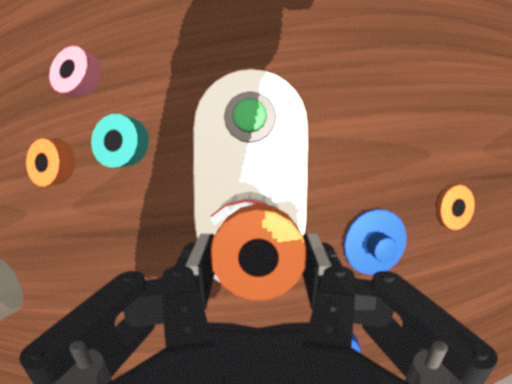

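arm_command --rot '[[0.4,-0.1,-0.3],[0,0,0],[0,0,0],[0,0,0]]' --slide '[[7,-6,-6],[5.5,-4.5,-6],[0,0,-4],[0,0,0]]' --gripper '[40,40,40,40]'

```text
clock: 36.77
eef_pos: [606.3, -12.2, 98.9]
tool_rot: [-2.985, -0.005, 1.428]
force: [-0.0, 0.4, -0.4]
width: 45.7
```

```bash
python3 held.py 14 w36; python3 to.py 609.2 -17.6 92 81.6 -2.992
```

```text
disc z-tcp 15.1 5853 centroid [605.2 -12.9] circ [607.1 -13.2] 24.4
tilt [0.007 0.01 ]
tube 82 [609.  -18.1]
tcp [606.3 -12.2  98.9] [-2.985 -0.005  1.428] w 45.7
pos [606.4 -12.1  99.2] need slide [ 2.8 -5.5 -7.2] rot [-0.34 -0.33 -0.21] w 45.4 F [-0.1  0.7 -0.1] t 36.82
```

arm_command --rot '[[-0.3,-0.3,-0.2],[0,0,0],[0,0,0]]' --slide '[[2.6,-5.5,-4],[0,0,0],[0,0,0]]' --gripper '[40,40,40]'

```text
clock: 37.07
eef_pos: [608.4, -16.0, 94.6]
tool_rot: [-2.991, -0.001, 1.426]
force: [0.8, -0.6, -0.7]
width: 45.4
```

```bash
python3 held.py 14 w37; python3 to.py 609 -17.7 90 81.6 -2.992
```

```text
disc z-tcp 15.1 5834 centroid [607.3 -16.5] circ [609.5 -16.9] 24.6
tilt [0.012 0.007]
tube 91 [609.  -18.1]
tcp [608.4 -16.   94.6] [-2.991e+00 -1.000e-03  1.426e+00] w 45.4
pos [608.3 -16.2  94.6] need slide [ 0.7 -1.5 -4.6] rot [-0.07 -0.07 -0.12] w 45.4 F [-0.   0.3 -1.3] t 37.12
```

arm_command --rot '[[0,0,-0.1],[0,0,0],[0,0,0]]' --slide '[[0.6,-1.6,-3],[0,0,-3],[0,0,0]]' --gripper '[40,40,40]'

```text
clock: 37.37
eef_pos: [609.1, -17.5, 88.5]
tool_rot: [-2.991, -0.001, 1.425]
force: [-0.4, -0.2, 1.0]
width: 45.9
```

```bash
python3 held.py 14 w38; python3 to.py 609 -17.7 86 81.6 -2.992
```

```text
disc z-tcp 15.1 5823 centroid [608.  -18.1] circ [610.6 -18. ] 24.9
tilt [0.011 0.006]
tube 107 [609.  -18.1]
tcp [609.1 -17.5  88.5] [-2.991e+00 -1.000e-03  1.425e+00] w 45.9
pos [609.2 -17.6  88.7] need slide [-0.2 -0.1 -2.7] rot [-0.07 -0.02 -0.03] w 45.6 F [-0.1  0.5 -0.3] t 37.42
```

View pics/w38.png

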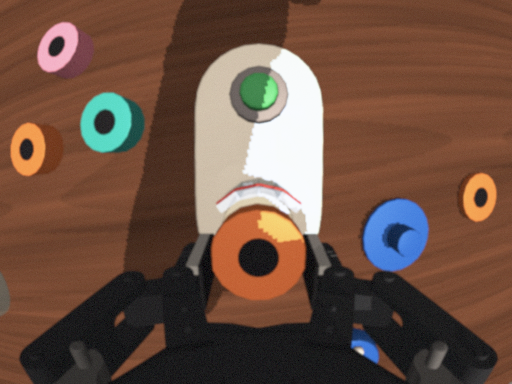

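Aligned. Inserting the spacer.

arm_command --rot '[[0,0,0],[0,0,0],[0,0,0]]' --slide '[[-0.3,0,-4],[-0.2,0,-5],[-0.2,0,-4]]' --gripper '[40,40,40]'

```text
clock: 37.67
eef_pos: [609.2, -17.8, 75.7]
tool_rot: [-2.994, -0.001, 1.425]
force: [0.2, 0.7, -0.1]
width: 46.0
```

```bash
python3 to.py 609 -17.7 60 81.6 -2.992
```

```text
pos [609.2 -17.8  75.7] need slide [ -0.2   0.1 -15.7] rot [-0.07  0.1  -0.03] w 46.0 F [ 0.2  0.7 -0.1] t 37.67
```

arm_command --rot '[[0,0.1,0],[0,0,0],[0,0,0]]' --slide '[[-0.3,0,-4],[-0.2,0,-5],[0,0,-4]]' --gripper '[40,40,40]'

```text
clock: 37.92
eef_pos: [608.3, -17.7, 60.9]
tool_rot: [-2.991, -0.001, 1.425]
force: [-0.8, -0.8, -0.6]
width: 45.5
```

```bash
python3 to.py 609 -17.7 59 81.6 -2.992
```

```text
pos [608.3 -17.7  60.9] need slide [ 0.7 -0.  -1.9] rot [-0.07 -0.06 -0.03] w 45.5 F [-0.8 -0.8 -0.6] t 37.92
```

arm_command --rot '[[0,0,0],[0,0,0]]' --slide '[[0.6,0,-2],[0,0,0]]' --gripper '[40,40]'

```text
clock: 38.08
eef_pos: [608.4, -17.8, 57.5]
tool_rot: [-2.989, -0.001, 1.425]
force: [-0.5, 0.7, 3.1]
width: 45.8
```

arm_command --rot '[[0,0,0],[0,0,0],[0,0,0]]' --slide '[[0,0,0],[0,0,0],[0,0,0]]' --gripper '[62,62,62]'

```text
clock: 38.33
eef_pos: [608.7, -17.8, 57.5]
tool_rot: [-2.99, -0.001, 1.425]
force: [0.7, -0.2, 0.5]
width: 62.5
```

```bash
python3 to.py 609 -17.7 59 81.6 -2.992
```

```text
pos [608.7 -17.8  57.5] need slide [0.3 0.1 1.5] rot [-0.06 -0.13 -0.03] w 62.5 F [ 0.7 -0.2  0.5] t 38.33
```

Seated at the expected height. Rising, then untilting to check.

arm_command --rot '[[0,0,0],[0,0,0],[0,0,0],[-0.6,-4.3,0],[-0.6,-4.2,0]]' --slide '[[0,0,8],[0,0,15],[0,0,20],[0,0,12],[0,0,5]]' --gripper '[62,62,62,62,62]'

```text
clock: 38.75
eef_pos: [611.4, -19.1, 122.1]
tool_rot: [3.138, -0.0, 1.425]
force: [0.1, -0.4, 0.3]
width: 62.0
```

```bash
python3 to.py 643 100 110 81.6; python3 - <<'E'
from h import *
cal,p,d=grab("wrist","w39");C=cloud(cal,d,True)
k=(C[...,2]>68)&(C[...,2]<76)&(np.hypot(C[...,0]-609,C[...,1]+18)<28)&(d>0)
H=hsv(p); k&=(H[...,0]<25)&(H[...,1]>120)
circ(C,k,"spacer z %.1f"%np.median(C[k][:,2])); P=C[k]
print(np.linalg.lstsq(np.c_[P[:,:2],np.ones(len(P))],P[:,2],rcond=None)[0][:2])
b=(H[...,0]>100)&(H[...,0]<128)&(H[...,1]>100)&(np.hypot(C[...,0]-643,C[...,1]-100)<45)&(C[...,2]<40)
kk=b&(C[...,2]>28);circ(C,kk,"knob")
E
```

```text
pos [611.4 -19.1 122.1] need slide [ 31.6 119.1 -12.1] rot [ 0.02  0.19 -0.05] w 62.0 F [ 0.1 -0.4  0.3] t 38.75
spacer z 72.5 2931 centroid [607.8 -18.3] circ [609.1 -18.1] 23.9
[ 0.00448708 -0.00150586]
knob 487 centroid [643.8  97.8] circ [644.9  98.6] 11.9
```

View pics/w39.png

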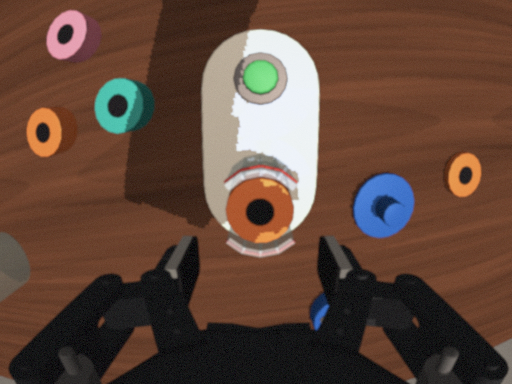

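The spacer is centred at (609.1,-18.1), top z 72.5 against the line at 72, level. Fetching the cap, knob at (644.5,98.7).

arm_command --rot '[[0,0.2,0],[0,0,0],[0,0,0],[0,0,0],[0,0,0]]' --slide '[[8,25,0],[9,34,0],[9,34,-5],[7,22,-5],[0,0,-5]]' --gripper '[55,55,55,55,55]'

```text
clock: 39.22
eef_pos: [643.2, 98.4, 118.0]
tool_rot: [3.137, -0.005, 1.415]
force: [-0.4, 1.5, 0.4]
width: 55.0
```

arm_command --rot '[[0,0,0],[0,0,0],[0,0,0],[0,0,0]]' --slide '[[0,0,-10],[0,0,-15],[0,0,-15],[0,0,0]]' --gripper '[55,55,55,55]'

```text
clock: 39.55
eef_pos: [642.9, 98.1, 75.9]
tool_rot: [3.139, -0.004, 1.417]
force: [-0.7, -0.5, -0.4]
width: 54.8
```

```bash
python3 to.py 644.2 99 14 81.6; python3 - <<'E'
from h import *
cal,p,d=grab("wrist","w40");C=cloud(cal,d,True);H=hsv(p)
b=(H[...,0]>100)&(H[...,0]<128)&(H[...,1]>100)&(np.hypot(C[...,0]-643,C[...,1]-100)<45)&(C[...,2]<40)&(d>0)
circ(C,b&(C[...,2]>30),"knob");circ(C,b&(abs(C[...,2]-9)<3),"plate")
E
```

```text
pos [642.9  98.1  75.9] need slide [  1.3   0.9 -61.9] rot [-0.21  0.17  0.39] w 54.8 F [-0.7 -0.5 -0.4] t 39.55
knob 895 centroid [643.7  99.4] circ [644.5  99.5] 11.9
plate 4464 centroid [641.8  99.4] circ [644.9  99.1] 33.0
```

arm_command --rot '[[-0.2,0.2,0.4],[0,0,0],[0,0,0],[0,0,0],[0,0,0]]' --slide '[[1.3,0.9,-8],[-0.5,0,-14],[-0.5,0,-12],[0,0,-6],[0,0,0]]' --gripper '[55,55,55,55,55]'

```text
clock: 40.02
eef_pos: [644.3, 93.8, 34.2]
tool_rot: [3.14, 0.002, 1.419]
force: [-0.1, 0.2, -0.4]
width: 54.8
```

```bash
python3 to.py 644.2 99.2 14 81.6
```

```text
pos [644.3  93.8  34.2] need slide [ -0.1   5.4 -20.2] rot [0.14 0.07 0.32] w 54.8 F [-0.1  0.2 -0.4] t 40.02
```

arm_command --rot '[[0.1,0.1,0.3],[0,0,0],[0,0,0],[0,0,0]]' --slide '[[-0.1,5.4,-4],[0,0,-8],[0,0,-6],[0,0,0]]' --gripper '[55,55,55,55]'

```text
clock: 40.35
eef_pos: [644.3, 99.8, 14.4]
tool_rot: [-3.141, 0.0, 1.424]
force: [-0.2, -0.5, -0.2]
width: 55.1
```

```bash
python3 to.py 644.2 99.2 14 81.6
```

```text
pos [644.3  99.8  14.4] need slide [-0.1 -0.6 -0.4] rot [ 0.02 -0.04 -0.01] w 55.1 F [-0.2 -0.5 -0.2] t 40.35
```

arm_command --rot '[[0,0,0],[0,0,0],[0,0,0],[0,0,0],[0,0,0]]' --slide '[[0,-0.5,0],[0,0,0],[0,0,0],[0,0,0],[0,0,0]]' --gripper '[12,12,12,12,12]'

```text
clock: 40.77
eef_pos: [644.9, 99.4, 15.2]
tool_rot: [3.141, 0.0, 1.425]
force: [0.3, -1.0, -0.7]
width: 21.9
```

arm_command --rot '[[0,0,0],[0,0,0],[0,0,0],[0,0,0],[0,0,0]]' --slide '[[0,0,0],[0,0,10],[0,0,25],[0,0,30],[0,0,30]]' --gripper '[12,12,12,12,12]'

```text
clock: 41.18
eef_pos: [639.0, 99.0, 107.8]
tool_rot: [-3.129, 0.004, 1.424]
force: [0.7, 0.8, -0.6]
width: 21.8
```

arm_command --rot '[[0,0,0],[0,0,0],[0,0,0]]' --slide '[[0,0,10],[0,0,0],[0,0,0]]' --gripper '[12,12,12]'

```text
clock: 41.43
eef_pos: [643.1, 98.8, 126.3]
tool_rot: [-3.141, 0.001, 1.424]
force: [-0.1, -0.5, -1.5]
width: 21.5
```

```bash
python3 to.py 609.2 -17.8 110 81.6; python3 -c "
from h import *
grab('wrist','w41')"
```

```text
pos [643.1  98.8 126.3] need slide [ -33.9 -116.6  -16.3] rot [ 0.03 -0.06  0.03] w 21.5 F [-0.1 -0.5 -1.5] t 41.43
```

View pics/w41.png

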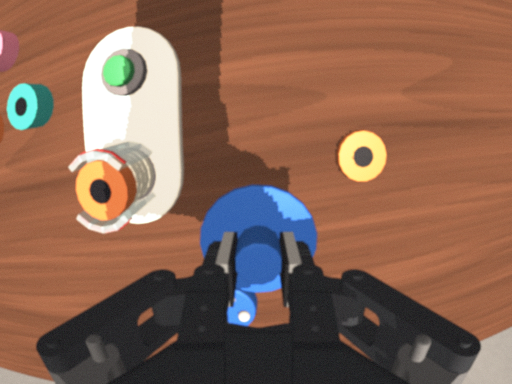

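Cap held level (258,240). Moving to the tube.

arm_command --rot '[[0,0,0],[0,0,0],[0,0,0],[0,0,0],[0,0,0]]' --slide '[[-8,-26,0],[-10,-34,0],[-9,-32,-3],[-6,-20,-5],[0,0,-3]]' --gripper '[12,12,12,12,12]'

```text
clock: 41.9
eef_pos: [604.6, -12.1, 107.2]
tool_rot: [-3.131, 0.001, 1.432]
force: [-0.4, -1.3, -0.6]
width: 21.8
```

arm_command --rot '[[0,0,0],[0,0,0]]' --slide '[[0,0,0],[0,0,0]]' --gripper '[12,12]'

```text
clock: 42.07
eef_pos: [602.4, -12.7, 104.1]
tool_rot: [-3.125, 0.001, 1.429]
force: [0.3, 0.7, -0.1]
width: 21.4
```

```bash
python3 to.py 609.5 -17.9 102 81.6
```

```text
pos [602.4 -12.7 104.1] need slide [ 7.1 -5.2 -2.1] rot [-0.08 -0.95 -0.26] w 21.4 F [ 0.3  0.7 -0.1] t 42.07
```

arm_command --rot '[[-0.1,-0.9,-0.3],[0,0,0],[0,0,0]]' --slide '[[7.1,-5.2,-1],[0,0,0],[0,0,0]]' --gripper '[12,12,12]'

```text
clock: 42.32
eef_pos: [610.7, -14.1, 101.2]
tool_rot: [-3.14, -0.001, 1.428]
force: [-0.0, 0.5, -0.9]
width: 21.8
```

```bash
python3 to.py 609.5 -17.9 98 81.6; python3 - <<'E'
from h import *
s=telemetry.read_state();t=s['eef_pos']
cal,p,d=grab("wrist","w42");C=cloud(cal,d,True);H=hsv(p)
b=(H[...,0]>100)&(H[...,0]<128)&(H[...,1]>100)&(np.hypot(C[...,0]-t[0],C[...,1]-t[1])<45)&(d>0)
k=b&(abs(C[...,2]-(t[2]-15.2+9))<3);circ(C,k,"plate");P=C[k]
print(t,np.linalg.lstsq(np.c_[P[:,:2],np.ones(len(P))],P[:,2],rcond=None)[0][:2],np.median(P[:,2])-t[2])
E
```

```text
pos [610.7 -14.1 101.2] need slide [-1.2 -3.8 -3.2] rot [-0.08 -0.06 -0.22] w 21.8 F [-0.   0.5 -0.9] t 42.32
plate 4901 centroid [598.7 -13. ] circ [611.1 -14.6] 32.9
[610.66345074 -14.06184739 101.20515213] [ 1.92091958e-03 -2.11410865e-05] -4.902850304486961
```

View pics/w42.png

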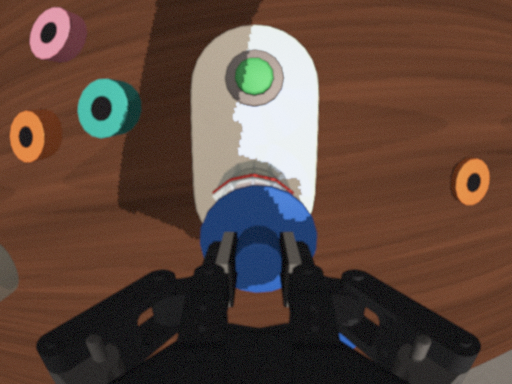

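arm_command --rot '[[0,0,-0.2],[0,0,0],[0,0,0]]' --slide '[[-1.4,-3.8,-1],[0,0,0],[0,0,0]]' --gripper '[12,12,12]'

```text
clock: 42.62
eef_pos: [610.0, -16.2, 100.4]
tool_rot: [-3.141, -0.002, 1.427]
force: [0.0, 0.5, -1.1]
width: 22.0
```

```bash
python3 to.py 609.3 -17.8 95 81.6
```

```text
pos [610.  -16.2 100.4] need slide [-0.7 -1.6 -5.4] rot [-0.1   0.01 -0.19] w 22.0 F [ 0.   0.5 -1.1] t 42.62
```

arm_command --rot '[[0,0,-0.1],[0,0,0],[0,0,0]]' --slide '[[-0.8,-1.8,-2],[0,0,-2],[0,0,0]]' --gripper '[12,12,12]'

```text
clock: 42.87
eef_pos: [609.3, -17.8, 96.3]
tool_rot: [3.141, -0.002, 1.426]
force: [0.5, 0.6, -1.2]
width: 21.5
```

```bash
python3 to.py 609.3 -17.8 90 81.6
```

```text
pos [609.3 -17.8  96.3] need slide [ 0.   0.  -6.3] rot [-0.11  0.04 -0.11] w 21.5 F [ 0.5  0.6 -1.2] t 42.87
```

arm_command --rot '[[0,0,0],[0,0,0],[0,0,0]]' --slide '[[-0.1,0,-3],[-0.1,0,-3],[0,0,-1]]' --gripper '[12,12,12]'

```text
clock: 43.12
eef_pos: [609.1, -17.9, 88.9]
tool_rot: [3.141, -0.002, 1.426]
force: [-0.7, -0.2, -0.5]
width: 21.8
```

```bash
python3 to.py 609.3 -17.8 89 81.6
```

```text
pos [609.1 -17.9  88.9] need slide [0.2 0.1 0.1] rot [-0.12  0.06 -0.09] w 21.8 F [-0.7 -0.2 -0.5] t 43.12
```

arm_command --rot '[[0,0,0],[0,0,0]]' --slide '[[0,0,-1.5],[0,0,0]]' --gripper '[12,12]'

```text
clock: 43.28
eef_pos: [609.4, -18.0, 88.7]
tool_rot: [3.14, -0.003, 1.426]
force: [1.0, 0.1, -0.0]
width: 22.3
```

arm_command --rot '[[0,0,0],[0,0,0],[0,0,0]]' --slide '[[0,0,0],[0,0,0],[0,0,0]]' --gripper '[60,60,60]'

```text
clock: 43.53
eef_pos: [609.7, -18.1, 88.9]
tool_rot: [3.14, -0.003, 1.426]
force: [0.2, 0.5, 0.0]
width: 57.2
```

arm_command --rot '[[0,0,0],[0,0,0],[0,0,0],[0,0,0],[0,0,0]]' --slide '[[0,0,8],[0,0,15],[0,0,20],[0,0,15],[0,0,0]]' --gripper '[60,60,60,60,60]'

```text
clock: 43.95
eef_pos: [608.4, -18.4, 149.0]
tool_rot: [-3.14, -0.002, 1.425]
force: [-0.3, -0.1, 0.5]
width: 60.0
```

```bash
cat > capchk.py <<'E'
from h import *
import sys
for n in ["wrist","side","scene"]:
    cal,p,d=grab(n,sys.argv[1]+n);C=cloud(cal,d,n=="wrist");H=hsv(p)
    b=(H[...,0]>100)&(H[...,0]<128)&(H[...,1]>100)&(np.hypot(C[...,0]-609,C[...,1]+18)<45)&(d>0)
    kn=b&(C[...,2]>103)&(C[...,2]<115)
    k=b&(abs(C[...,2]-83)<4)
    if kn.sum()>5: circ(C,kn,n+" knob z %.1f"%np.median(C[kn][:,2]))
    if k.sum()>5:
        circ(C,k,n+" plate z %.1f"%np.median(C[k][:,2])); P=C[k]
        print("tilt",np.linalg.lstsq(np.c_[P[:,:2],np.ones(len(P))],P[:,2],rcond=None)[0][:2].round(3))
E
python3 capchk.py a; python3 to.py 514.5 -4 110 81.6
```

```text
wrist knob z 107.4 928 centroid [608.7 -18.5] circ [609.7 -18.3] 11.9
wrist plate z 83.5 4376 centroid [607.2 -18.4] circ [610.  -18.7] 32.6
tilt [ 0.002 -0.   ]
side knob z 106.9 30 centroid [609.6 -15.6] circ [609.4 -16.6] 11.2
side plate z 83.6 167 centroid [608.8 -10.5] circ [610.2 -16.4] 32.9
tilt [0.005 0.004]
scene knob z 106.7 24 centroid [610.9 -16. ] circ [610.4 -16.2] 12.3
scene plate z 83.5 117 centroid [616.6 -16.8] circ [611.4 -16.6] 32.3
tilt [0.009 0.008]
pos [606.5 -17.6 145.7] need slide [-92.   13.6 -35.7] rot [-0.18 -0.35 -0.07] w 60.1 F [ 0.5  0.3 -0.8] t 44.1
```

View pics/awrist.png

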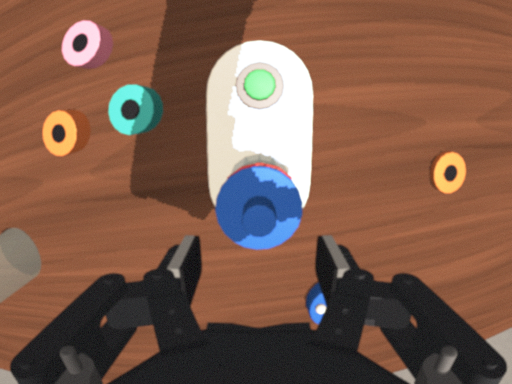

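Cap seated: plate z 83.5, knob 107, level, on centre. Now the button at about (515.4,-4), with the fingers shut.

arm_command --rot '[[-0.2,-0.3,0],[0,0,0],[0,0,0],[0,0,0],[0,0,0]]' --slide '[[-20,3,0],[-28,4,0],[-28,4,0],[-14,2,0],[0,0,0]]' --gripper '[0,0,0,0,0]'

```text
clock: 44.52
eef_pos: [510.0, -4.0, 140.6]
tool_rot: [-3.133, 0.003, 1.426]
force: [-0.1, 0.1, -0.5]
width: 0.1
```

arm_command --rot '[[0,0,0],[0,0,0],[0,0,0],[0,0,0],[0,0,0]]' --slide '[[0,0,-10],[0,0,-18],[0,0,-18],[0,0,-8],[0,0,0]]' --gripper '[0,0,0,0,0]'

```text
clock: 44.93
eef_pos: [513.3, -4.0, 80.9]
tool_rot: [-3.135, 0.004, 1.427]
force: [-0.5, -0.1, 0.8]
width: -0.3
```

```bash
python3 to.py 515.2 -4.3 50 81.6; python3 - <<'E'
from h import *
cal,p,d=grab("wrist","w43");C=cloud(cal,d,True)
for m,ce,a in blobs(p,'green',40): circ(C,m&(d>0),"btn z %.1f"%np.median(C[m][:,2]))
E
```

```text
pos [513.3  -4.   80.9] need slide [  1.9  -0.3 -30.9] rot [ 0.18 -0.39 -0.17] w -0.3 F [-0.5 -0.1  0.8] t 44.93
btn z 34.4 1066 centroid [512.6  -3.7] circ [514.  -4.] 13.2
```

View pics/w43.png

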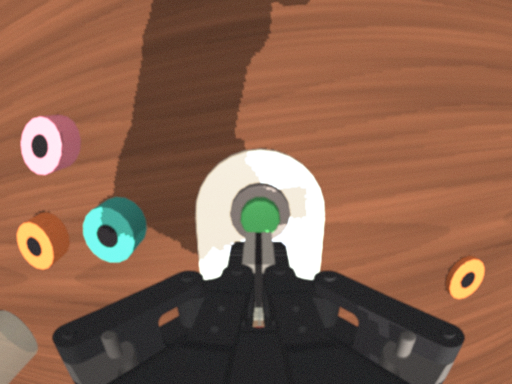

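Button at (514.5,-4), top z 34, just ahead of the tips. Descending.

arm_command --rot '[[0.2,-0.4,0],[0,0,0],[0,0,0],[0,0,0]]' --slide '[[1.2,0,-10],[-0.3,0,-14],[-0.3,0,-12],[0,0,0]]' --gripper '[0,0,0,0]'

```text
clock: 45.32
eef_pos: [518.5, -5.4, 45.5]
tool_rot: [3.135, 0.0, 1.427]
force: [-1.1, -0.3, -0.1]
width: 0.2
```

```bash
python3 to.py 514.7 -4 34 81.6
```

```text
pos [518.5  -5.4  45.5] need slide [ -3.8   1.4 -11.5] rot [ 0.06  0.37 -0.14] w 0.2 F [-1.1 -0.3 -0.1] t 45.32
```

arm_command --rot '[[0,0.4,0],[0,0,0],[0,0,0]]' --slide '[[-4,1.2,-4],[-0.3,0,-4],[0,0,0]]' --gripper '[0,0,0]'

```text
clock: 45.57
eef_pos: [515.8, -4.7, 38.3]
tool_rot: [3.14, 0.001, 1.426]
force: [0.2, 0.1, 0.3]
width: -0.1
```

```bash
python3 to.py 514.7 -4 34 81.6
```

```text
pos [515.8  -4.7  38.3] need slide [-1.1  0.7 -4.3] rot [ 0.09  0.1  -0.12] w -0.1 F [0.2 0.1 0.3] t 45.57
```

arm_command --rot '[[0,0,0],[0,0,0],[0,0,0]]' --slide '[[-1.2,0.5,-3],[0,0,-3],[0,0,-3]]' --gripper '[0,0,0]'

```text
clock: 45.82
eef_pos: [515.5, -4.1, 30.4]
tool_rot: [3.137, 0.001, 1.427]
force: [-1.3, -0.5, 3.4]
width: -0.1
```

arm_command --rot '[[0,0,0],[0,0,0]]' --slide '[[0,0,-2],[0,0,-2]]' --gripper '[0,0]'

```text
clock: 45.98
eef_pos: [515.6, -4.1, 27.5]
tool_rot: [3.136, -0.0, 1.426]
force: [-7.0, 1.2, 38.2]
width: -0.1
```

Bottomed out (38 N at z 27.5, beyond the 5 N spring). Retracting at once.

arm_command --rot '[[0,0,0],[0,0,0],[0,0,0],[0,0,0],[0,0,0]]' --slide '[[0,0,3],[0,0,15],[0,0,30],[0,0,40],[0,0,30]]' --gripper '[0,0,0,0,0]'

```text
clock: 46.4
eef_pos: [511.4, -4.3, 144.5]
tool_rot: [-3.136, 0.001, 1.424]
force: [0.7, 0.5, -0.4]
width: 0.0
```

arm_command --rot '[[0,0,0],[0,0,0],[0,0,0],[0,0,0]]' --slide '[[0,0,20],[0,0,0],[0,0,0],[0,0,0]]' --gripper '[0,0,0,0]'

```text
clock: 46.73
eef_pos: [515.3, -4.3, 170.8]
tool_rot: [3.136, -0.002, 1.425]
force: [-0.3, 0.3, -1.4]
width: 0.3
```

```bash
python3 capchk.py b; python3 - <<'E'
from h import *
cal,p,d=grab("wrist","w44");C=cloud(cal,d,True)
for m,ce,a in blobs(p,'green',40): circ(C,m&(d>0),"btn z %.1f"%np.median(C[m][:,2]))
cal,p,d=grab("side","s44");C=cloud(cal,d)
for m,ce,a in blobs(p,'orange',30):
    P=C[m&(d>0)]
    if len(P) and P[:,2].max()<60 and a<400: print("orange",ce.round(),np.median(P,0).round())
print(telemetry.read_state()['force'],telemetry.read_state()['eef_pos'])
E
```

```text
wrist knob z 107.7 109 centroid [612.9 -19.3] circ [613.2 -19.3] 8.6
wrist plate z 83.5 8 centroid [641.2 -23.7] circ [641.2 -23.5] 4.0
tilt [-1.147  0.17 ]
side knob z 107.3 33 centroid [610.  -15.2] circ [610.7 -16.5] 12.6
side plate z 83.4 174 centroid [608.8 -10.6] circ [611.5 -14.8] 34.2
tilt [-0.001 -0.002]
scene knob z 106.6 30 centroid [612.  -15.4] circ [611.4 -15.7] 14.2
scene plate z 83.1 118 centroid [615.  -16.6] circ [607.3 -17.8] 34.8
tilt [ 0.016 -0.006]
btn z 34.4 452 centroid [511.8  -3.8] circ [513.8  -3.9] 12.8
[-0.41985567 -0.94982159  0.26971429] [514.43538349  -4.51747478 170.00777983]
```

View pics/w44.png

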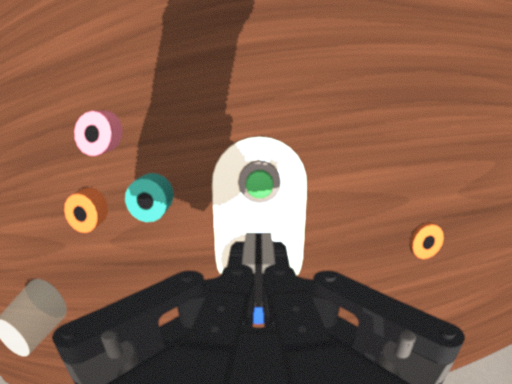

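View pics/s44.png

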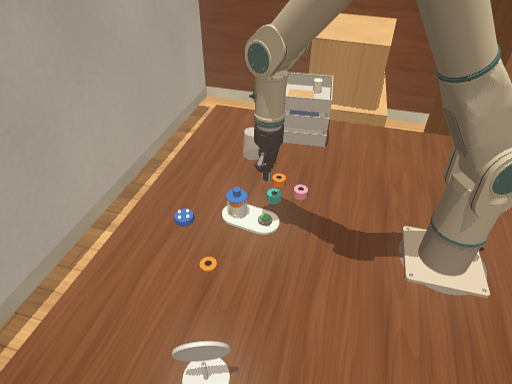

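The side view shows the cap on the tube (237,196), the thin and thick spacers on the ledge (208,264) and (279,178), and the bystanders unmoved. The button is back up at z 34.4. Handing in.

```bash
python3 -c "
from cell import ctrl
print(ctrl.finish_job())"
```

```text
the job is handed in; nothing more can be done
None
```

The job is done and handed in at about 47 s of the 210 s allowed; `finish_job` gave no verdict. I took the cap off, stacked the four pucks that were there, laid the 20 mm spacer on top, put the cap back and pressed the start button.

**Last checks**
- **Stack:** the spacer's top measured z 72.5 mm against the red line at 72. It was level and within about 0.3 mm of the tube axis.
- **Cap:** level and fully down, with the plate top at about 83.5 mm where 83 was expected. The wrist camera, before the press, put it within about 1 mm of the tube axis. After the press the scene and side cameras showed it still seated.
- **Button:** it bottomed out at 38 N with the fingertips about 7 mm below its rest height. It was back up afterwards, top at 34.4 mm.
- **Left alone:** the thin and thick spacers are still on the ledge in the last picture. The tumbler, ear holder and mirror look unmoved there.

**What disagreed or didn't work**
- The fixed cameras place the tube about 2–3 mm further along y than the wrist camera does, slightly more than the stated calibration error. I followed the wrist camera.
- My last automatic search for the two spare spacers in the side view found nothing, so I confirmed them by eye. The last wrist reading of the cap was mostly blocked by the fingers, so I did not use it.
- The fourth puck met the stack at 42 N for a moment, taken through the fingers.
- Joint 6 came within 0.01 rad of its limit at the spacer, so I gripped it with the tool tilted 8.5°. The spacer itself stayed level.

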